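Fetch the doming block from behind the pans

TASK

The steel doming block (the cube with round hollows) stands at the back of the wooden tray, shut in by the two copper pans: set both pans aside on the white soldering board, then bring the doming block upright to the middle of the black rubber pad, putting it down gently, not dropping it. Then put the pans back in the tray nested, the large pan flat on the tray's floor and the small one inside it, fully down and level, with its handle turned away from the large one's handle so that the two do not foul each other. Leave the flat steel block, the jar, the charcoal block and the borax dish where they are.

Things in the scene. Friction and masses are not known exactly. Their poses are not given: they have to be found in the camera images.
- large_pan: Larger copper pan, about 0.15 kg: open, 42 mm high, wall 3, floor 4, outer diameter 70 at the rim tapering to 58 at the base (inside 64 at the rim). Flat steel handle 14 wide, 6 thick, along the body's -x axis, rising outward: its middle line goes from 38 up at 33 from the pan's axis to 60 up at 115. Origin: centre of the underside. Starts in the tray, handle to the low front.
- small_pan: Smaller copper pan, 0.09 kg, 48 mm high, wall 3, floor 4, outer diameter 58 at the rim, 44 at the base. Level steel handle 12 wide, 6 thick, along -x, middle line 44 up, from 27 to 100 from the axis. Origin: centre of the underside. Nested it sits 4 above the large pan's origin, its handle just over that rim; with both handles within 15 degrees it rides on the other and cannot seat.
- doming_block: Steel cube, 46 mm each way, about 0.7 kg, with round hollows in top and sides (grip it as a plain cube). Origin: centre of the underside; axes square to the faces. Starts in the tray about 8 to 12 from the back wall, nearly square to it, the pans to its left and right and somewhat in front (either pan on either side).
- tray: Shallow dark wooden tray, fixed to the bench, 162 (x) by 292 (y) mm outside, walls 6 thick, floor 6 thick. Back wall (at +x) and side walls 30 high, front wall (at -x) 16 high, all measured from the bench. Origin: centre of the underside; the floor's top is 6 above it.
- board: White heat-proof soldering board, fixed, 150 (x) by 230 (y) by 14 mm thick; the side area for the pans. Origin: centre of the underside. The charcoal block lies on its back (+x) edge; the rest of it is free.
- pad: Square black rubber bench pad, fixed and hard to the touch, 100 by 100 by 25 mm thick. Origin: centre of the underside; axes square to its sides.
- flat_block: Bystander: flat plain steel bench block without hollows, 60 by 60 by 18 mm, loose, on the bench behind the pad (+x of it). Origin: centre of the underside.
- flux_jar: Bystander: small jar with a black cap, 32 mm diameter, 50 mm high, loose, in a back corner of the tray. Origin: centre of the underside.
- charcoal: Bystander: black charcoal block, 40 (x) by 80 (y) by 22 mm high, loose, on the back part of the soldering board. Origin: centre of the underside.
- borax_dish: Bystander: white ceramic dish with a cone in it, 68 mm diameter, 34 mm high at the cone, loose, on the bench behind the tray (+x of it). Origin: centre of the underside.
Things that resemble listed ones, but are neither listed nor needed, are in the scene too. What is shaped like the large_pan but purple or yellow is not meant.

How it is judged:
By the outcome, as a careful person would: the job done as asked, in the order asked, and still so for the second after the job is handed in, with the robot touching nothing.
It also fails if it takes over 141 s, if anything falls off the work surface, if the arm or the gripper's body presses on something with over 40 N, if the wrist force passes 120 N, or if a joint passes its speed limit or range.

ROBOT

A 7-joint arm with a two-finger parallel gripper is mounted at the origin on the work surface. World frame = base frame: x ahead of the robot, y to its left, z up, the work surface at z = 0. Lengths are in mm, angles in rad, forces in N, time in s.
With the tool pointing down it reaches from about 350 to 900 mm from the base axis. Payload 8.1 kg.
Tool frame: the origin (TCP) lies at the centre of the arm's flange, where the gripper is bolted on; the fingertips stand 173 mm ahead of it and the grasp point (between the pads) lies 155 mm ahead of it; z points along the fingers, y is the direction in which the jaws open and shut (so a half turn about z gives the same grasp; the last joint's range is limited). The gripper opens to 85 mm and grips with 20 to 120 N. Pads are 22 mm wide; open, the fingers measure 114 mm over their backs; the gripper's body (76 mm by 85 mm) begins 54 mm behind the grasp point. The pads swing forward as they close: fully open they stand 13 mm farther back than shut.
Start: joints at [-1.38, 0.434, 0.025, 1.573, -0.012, 1.134, -0.075], TCP at [181.018, 598.218, 404.723] pointing down, gripper open.
Joint ranges: [-2.62, 2.62], [-0.44, 2.09], [-1.27, 1.32], [0.08, 2.57], [-1.32, 4.46], [0.12, 2], [-2.74, 2.74]. Speed limits (rad/s): [2.22, 2.22, 3.01, 3.01, 3.14, 3.14, 3.14].

INTERFACE

Orientations are given as a unit quaternion [w, x, y, z].
In Python, from plant import manip, vision gives the robot as it stands.
- The arm moves only by the tool jog_arm, never from a script. Its argument "plan" is a list of rows, each an object with "dr": the turn, a rotation vector about the tool's x, y, z in units of 0.1 rad (1.0 is 0.1 rad), a list of three; "slide": the shift along the tool's x, y, z in units of 0.06 m (1.0 is 0.06 m), a list of three; "hand": the opening, from -1 (shut) to 1 (fully open). A call has 1 to 20 rows; each row shifts and turns the pose as measured when the row begins, along the tool's axes as they then stand; what a row does not reach is not made up. A row lasts 1/8 s, in which the tool goes at most 62.5 mm and 10.7 degrees, less where a joint would pass 70% of its speed; a pose out of reach is approached as far as the arm can. A call with a number of a shift or a turn outside -1 to 1 is refused whole. A call with a gripper value outside its range is refused whole. The fingers move at their own pace and stop on an object; the grip force is fixed at half the most. Time passes only in rows, so rows that do not move let the fingers close. It gives the time, the measured TCP pose, the force and the opening at its end, in the units of the state.
- manip.observe(): the state, without advancing time (a new reading comes with each control period).
- vision.camera(name): name is "scene" or "side" or "wrist"; returns a dict with "img" (384x512x3 uint8, blue, green, red), "range_z" (384x512 float32, mm along the optical axis (not along the pixel's ray), 0 where there is no reading), "mtx" (3x3 intrinsics, pixels), "rvec" (rotation vector, rad) and "tvec" (3), from world to camera coordinates, as OpenCV has them. Camera axes: x right, y down, z forward; pixel columns grow to the right and rows downward; lengths in mm; the calibration is good to about 2 mm. A picture is of the moment at which its call begins.
- manip.sign_off(): hands the job in, once; it reports no verdict.
Trained networks look in the newest picture that a camera, given by its name, has taken for a name from the list of things; names that differ only in an ending like _2 or _b are one class to them, and where a whole thing is asked for, a point or a joint stands for the part that bears it (a point fixed in the world has none). Each returns a list of dicts, best first, with "p" (0 to 1); they miss things now and then, are a little off and sometimes report something else, mostly with a low value. They report only what shows in the picture. A call takes as long as a camera call. They do not tell look-alikes from the thing itself.
- vision.find_in(thing, camera): "position" ([x, y, z] in mm, in the coordinates of the camera as it stood for that picture, good to about 4 mm: the middle of the surface that is visible of it).
The state is a dict: "clock": time; "q": joint angles; "joint_vel": joint speeds; "joint_efforts": joint torques, N m; "tool_pos": TCP position; "tcp_rot": TCP orientation; "contact_force": force on the tool from outside, world axes, zero at the start; "ft_torque": the same for the moment, N m; "width": opening from 0.0 (shut) to 1.0 (fully open).
Only numpy, scipy, OpenCV 4.12 (cv2) and the standard library are available. Lean on these libraries where they do the work, as an engineer would, in place of code of your own. Each camera call takes 0.05 s, during which the arm holds its last target.

## Working session

There is one attempt and no reset: what is moved stays moved. The work goes in short steps, Python scripts to look and compute and a tool call to move; the robot and the scene stay as the last step left them, time stands still between calls to the robot, and variables do not carry over. Pictures are saved under pics/ and viewed, and the job is handed in when it is done.

Besides the shell and the picture viewer there is one more tool, called after "Call:" by a JSON object that holds its "api" and its "payload". jog_arm: Moves the arm, as the interface text tells. Its arguments: {"type":"object","properties":{"plan":{"type":"array"}},"required":["plan"]}

```bash
ls; mkdir -p pics; python3 - <<'E'
from plant import manip, vision
import cv2
print(manip.observe())
for n in ("scene","side","wrist"):
    c=vision.camera(n); cv2.imwrite(f"pics/{n}0.png",c["img"]); print(n,c["mtx"],c["rvec"],c["tvec"])
E
```

```text
pics
{'clock': 0.0, 'q': array([-1.37955036,  0.43523793,  0.02499146,  1.57412851, -0.01158211,
        1.13399951, -0.07513196]), 'joint_vel': array([0.00152544, 0.00108924, 0.0004607 , 0.00086352, 0.00087209,
       0.00033998, 0.00033805]), 'joint_efforts': array([-4.41566490e-04, -6.70468926e+01,  1.02505323e+00, -3.16209877e+01,
        1.57406362e-02,  1.24153483e-02,  2.51432901e-06]), 'tool_pos': array([180.99551723, 597.96585564, 403.90453338]), 'tcp_rot': array([-3.37409858e-05,  1.46449959e-01,  9.89217745e-01, -8.13615117e-04]), 'contact_force': array([ 0.63053947,  0.62101862, -0.22636591]), 'ft_torque': array([ 0.05468956, -0.01462478,  0.02341999]), 'width': 0.9993927736361622}
scene [[353.37606525   0.         255.61503055]
 [  0.         353.37606525 193.39533761]
 [  0.           0.           1.        ]] [ 1.26741402  2.51921541 -0.66112934] [ 278.39989362 -362.16583559 1350.89073898]
side [[419.42370882   0.         247.94216961]
 [  0.         419.42370882 187.89535553]
 [  0.           0.           1.        ]] [ 0.06085716 -2.76840737  1.47486478] [ 519.08763516   31.39793208 1138.84039878]
wrist [[293.4770573    0.         255.28559616]
 [  0.         293.4770573  190.65679774]
 [  0.           0.           1.        ]] [-2.32623057 -1.72546139 -0.2517453 ] [-624.9992959   -37.38616364  381.27654303]
```

View pics/scene0.png

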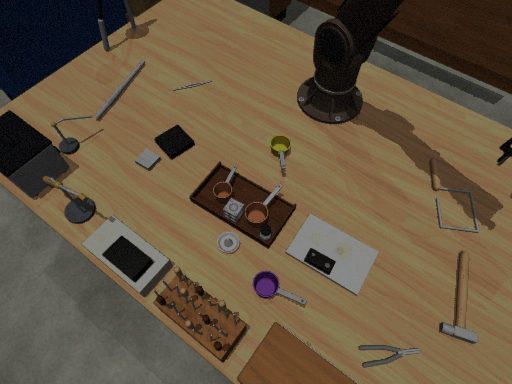

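View pics/side0.png

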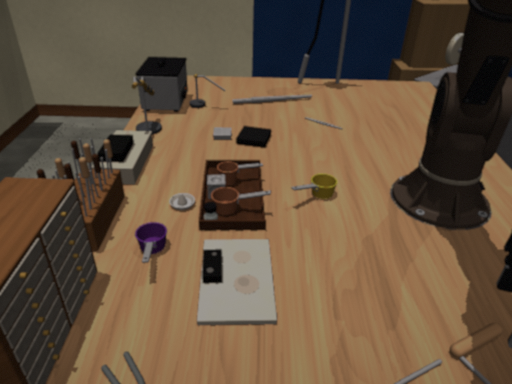

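View pics/wrist0.png

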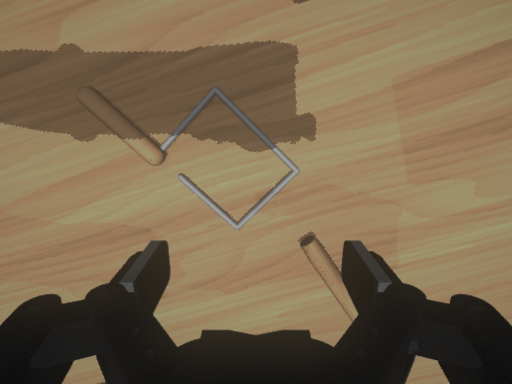

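The scene view shows the tray near px (243,203), with the small pan (222,191), block (233,209), large pan (257,213) and jar (265,231). The board is at (332,253), the pad at (174,141). The purple and yellow pans are decoys. Next I'll measure positions.

```bash
cat > h.py <<'E'
from plant import manip, vision
import numpy as np, cv2
def T(c):
    R,_=cv2.Rodrigues(np.array(c["rvec"],float)); return R,np.array(c["tvec"],float).ravel()
def towld(c,p):
    R,t=T(c); return (np.asarray(p)-t)@R
def cloud(c):
    z=c["range_z"].astype(float); K=c["mtx"]; v,u=np.mgrid[:z.shape[0],:z.shape[1]]
    P=np.stack([(u-K[0,2])/K[0,0]*z,(v-K[1,2])/K[1,1]*z,z],-1)
    W=towld(c,P.reshape(-1,3)).reshape(P.shape); W[z==0]=np.nan; return W
def proj(c,p):
    return cv2.projectPoints(np.asarray(p,float).reshape(-1,1,3),np.array(c["rvec"],float),np.array(c["tvec"],float),c["mtx"],None)[0].reshape(-1,2)
E
python3 - <<'E'
from h import *
np.set_printoptions(precision=1,suppress=True)
for n in ("scene","side"):
    c=vision.camera(n)
    for t in "large_pan small_pan doming_block tray board pad flat_block flux_jar charcoal borax_dish".split():
        for d in vision.find_in(t,n)[:3]:
            w=towld(c,d["position"]); print(n,t,round(d["p"],2),w,proj(c,w)[0])
    np.save(f"{n}.npy",cloud(c))
E
```

```text
scene large_pan 0.9 [560.5  82.   32. ] [259.7 211.1]
scene large_pan 0.69 [314.5 -14.6  27.6] [279.3 144.9]
scene large_pan 0.56 [724.3 232.3  22.1] [268.8 284.7]
scene small_pan 0.61 [568.  -57.2  37.7] [222.3 188.2]
scene doming_block 0.62 [608.   18.8  44.8] [233.5 209.3]
scene tray 0.71 [551.7   9.8   5.7] [242.7 200.7]
scene tray 0.18 [ 515.8 -317.4   20.9] [173.3 141.1]
scene board 0.79 [527.8 336.    8.9] [336.4 253.2]
scene pad 0.81 [ 515.8 -316.2   22.4] [173.4 141. ]
scene pad 0.17 [ 624.6 -336.8   18.4] [146.6 159.5]
scene flat_block 0.81 [ 622.7 -334.    20.9] [147.4 159.1]
scene flux_jar 0.68 [615.3 137.   55.6] [264.2 231.3]
scene charcoal 0.96 [585.7 310.8  33.2] [320.2 260.8]
scene borax_dish 0.79 [690.6  57.    7.4] [226.9 241.8]
scene borax_dish 0.4 [613.3 137.5  56.8] [264.8 230.7]
side large_pan 0.7 [317.5   4.5  30.2] [323.3 187.4]
side large_pan 0.59 [567.4  86.4  37.4] [227.9 199.9]
side large_pan 0.56 [726.7 226.6  30.7] [153.1 235.9]
side small_pan 0.86 [568.6 -56.7  45.4] [231.4 167.8]
side doming_block 0.62 [611.7  24.7  48. ] [212.9 182.4]
side tray 0.78 [541.3  59.9   9.2] [238.8 203.1]
side board 0.67 [524.7 355.8  15.4] [239.1 287. ]
side pad 0.96 [ 515.3 -296.4   24.1] [252.6 136.2]
side flat_block 0.57 [ 624.4 -323.    17.2] [220.3 133.5]
side flux_jar 0.5 [604.  139.2  48.9] [211.  208.2]
side charcoal 0.64 [585.  318.2  34.8] [211.  265.7]
side charcoal 0.28 [539.6  60.5   8.1] [239.4 203.6]
side borax_dish 0.77 [692.   64.8  10.2] [181. 202.]
```

Call:
{"api": "jog_arm", "payload": {"plan": [{"dr": [0,0,-1],"slide": [0,0,0],"hand": 1},{"dr": [0,0,-1],"slide": [0,0,0],"hand": 1},{"dr": [0,0,-0.94],"slide": [0,0,0],"hand": 1},{"dr": [0,0,0],"slide": [-0.44,-0.8,0],"hand": 1},{"dr": [0,0,0],"slide": [-0.44,-0.8,0],"hand": 1},{"dr": [0,0,0],"slide": [-0.44,-0.8,0],"hand": 1},{"dr": [0,0,0],"slide": [-0.44,-0.8,0],"hand": 1},{"dr": [0,0,0],"slide": [-0.44,-0.8,0],"hand": 1},{"dr": [0,0,0],"slide": [-0.44,-0.8,0],"hand": 1},{"dr": [0,0,0],"slide": [-0.44,-0.8,0],"hand": 1},{"dr": [0,0,0],"slide": [-0.44,-0.8,0],"hand": 1},{"dr": [0,0,0],"slide": [-0.44,-0.8,0],"hand": 1},{"dr": [0,0,0],"slide": [-0.44,-0.8,0],"hand": 1}]}}

```text
clock: 2.88
tool_pos: [456.2, 110.4, 404.9]
tcp_rot: [0.002, -0.009, 1.0, 0.003]
contact_force: [0.3, -0.4, -0.1]
width: 0.998
```

```bash
cat >> h.py <<'E'
from scipy.spatial.transform import Rotation as Ro
def pose():
    s=manip.observe(); q=s["tcp_rot"]; R=Ro.from_quat([q[1],q[2],q[3],q[0]]); return s,np.array(s["tool_pos"]),R
def rep():
    s,p,R=pose(); M=R.as_matrix()
    print("t",round(s["clock"],2),"pos",p.round(1),"yaz",round(np.degrees(np.arctan2(M[1,1],M[0,1])),2),"z",M[:,2].round(3),"q",np.round(s["q"],2),"F",np.round(s["contact_force"],1),"w",round(s["width"],3))
E
python3 - <<'E'
from h import *
rep()
c=vision.camera("wrist"); cv2.imwrite("pics/w1.png",c["img"]); R,t=T(c); print(-R.T@t, R)
E
```

```text
t 2.88 pos [456.2 110.4 404.9] yaz 91.03 z [ 0.004  0.006 -1.   ] q [-0.55  0.18  0.24  1.95 -0.05  1.01  1.3 ] F [ 0.3 -0.4 -0.1] w 0.998
[383.3762521  110.07488133 375.83817077] [[-0.0172945   0.99983243  0.00600117]
 [ 0.95665664  0.01480198  0.29084185]
 [ 0.29070428  0.01077102 -0.95675232]]
```

View pics/w1.png

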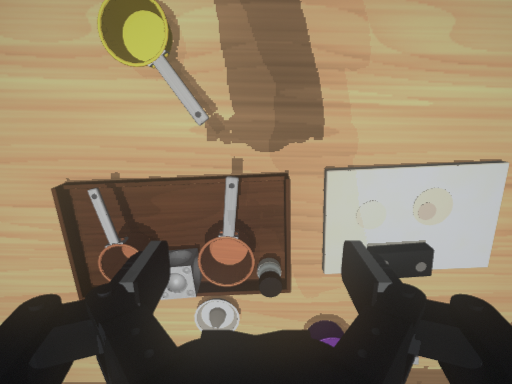

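The wrist view shows the large pan rim at (227,258) with its handle up to (232,180), and the small pan at (120,265) with its handle up to (95,192). I'll fit the rims, handles, tray, block, pad and board.

```bash
cat > fit.py <<'E'
from h import *
np.set_printoptions(precision=1,suppress=True)
def circ(P):
    # robust fit of circle in xy
    P=P.copy()
    for _ in range(5):
        A=np.c_[2*P[:,:2],np.ones(len(P))]; s=np.linalg.lstsq(A,(P[:,:2]**2).sum(1),rcond=None)[0]
        r=np.sqrt(s[2]+s[0]**2+s[1]**2); e=abs(np.hypot(P[:,0]-s[0],P[:,1]-s[1])-r); k=e<max(2,np.percentile(e,85))
        P=P[k]
    return s[:2],r,len(P)
def handle(W,c0,h0,r0,r1,side=None):
    pass
E
python3 - <<'E'
from fit import *
for n in ("wrist","scene","side"):
    c=vision.camera(n); W=cloud(c); im=c["img"].astype(int); np.savez(f"{n}1.npz",W=W,im=im)
    b,g,r=im[...,0],im[...,1],im[...,2]
    X,Y,Z=W[...,0],W[...,1],W[...,2]
    for nm,cx,cy,rim in(("large",562,84,48),("small",570,-57,54)):
        near=(np.hypot(X-cx,Y-cy)<50)&(abs(Z-rim)<3.5)&(r>g+20)
        P=W[near]
        if len(P)>10: print(n,nm,circ(P),np.median(P[:,2]))
        hm=(X<cx-45)&(X>cx-130)&(abs(Y-cy)<45)&(Z>rim-10+0)&(Z<rim+35)
        P=W[hm]
        if len(P)>5:
            print("  handle n",len(P),np.polyfit(P[:,0],P[:,1],1),np.polyfit(P[:,0],P[:,2],1),P.min(0),P.max(0))
    k=(abs(X-608)<35)&(abs(Y-20)<35)&(abs(Z-52)<4)
    P=W[k]
    if len(P)>5: print(n,"block",len(P),cv2.minAreaRect(P[:,:2].astype(np.float32)),np.median(P[:,2]))
    for nm,cx,cy,z,h in(("pad",515,-310,25,75),("flat",624,-333,18,55),("board",525,340,14,150)):
        k=(abs(X-cx)<h)&(abs(Y-cy)<h)&(abs(Z-z)<3.5); P=W[k]
        if len(P)>5: print(n,nm,len(P),cv2.minAreaRect(P[:,:2].astype(np.float32)),np.median(P[:,2]),P.min(0)[:2],P.max(0)[:2])
    k=(abs(X-545)<110)&(abs(Y-15)<180)&(abs(Z-30)<2); P=W[k]
    print(n,"traywall30",len(P),P.min(0)[:2],P.max(0)[:2])
    k=(abs(X-545)<110)&(abs(Y-15)<180)&(abs(Z-6)<2.5); P=W[k]
    print(n,"trayfloor",len(P),cv2.minAreaRect(P[:,:2].astype(np.float32)),np.median(P[:,2]))
rep()
E
```

```text
wrist large (array([574.3,  78.8]), np.float64(33.11286147100791), 480) 50.05493309148535
  handle n 552 [ -0.1 127.3] [ -0.3 189.3] [460.8  77.   54.4] [516.9  95.   71.4]
wrist small (array([577.3, -48.2]), np.float64(27.127315540310676), 186) 56.32747616158499
  handle n 435 [   0.2 -188.9] [ 0. 51.] [480.4 -78.4  49.6] [525.  -55.6  57.1]
wrist block 1053 ((601.3544921875, 23.05934715270996), (50.73325729370117, 64.75061798095703), 7.390554428100586) 53.48676825185168
wrist board 15259 ((531.6029663085938, 322.25830078125), (150.40325927734375, 230.98146057128906), 3.4253900051116943) 16.069949710236756 [450.5 202.6] [612.7 441. ]
wrist traywall30 1260 [ 471.3 -134.9] [643.4 163.6]
wrist trayfloor 8961 ((542.1025390625, 15.569107055664062), (360.3323669433594, 215.4647216796875), 89.3023910522461) 7.792479694178221
scene large (array([576.5,  79.4]), np.float64(33.493857161691835), 71) 47.62150435314018
  handle n 84 [ -0.1 127.7] [ -0.3 186.3] [463.   77.1  51.2] [516.2  94.9  69.1]
scene small (array([579. , -47.3]), np.float64(27.60780734365881), 60) 54.2157405412371
  handle 
[... 1479 characters left out ...]
3466797) 25.48468083097398 [ 457.4 -378.6] [ 570.  -260.9]
side flat 154 ((616.600341796875, -323.3955993652344), (67.93179321289062, 106.41783142089844), 16.69477653503418) 18.487786513517875 [ 569.2 -377.6] [ 653.2 -282.1]
side board 5295 ((533.3541259765625, 321.44561767578125), (149.8760528564453, 232.16226196289062), 3.726195812225342) 14.294157021181153 [451.5 201.6] [614.5 441.8]
side traywall30 483 [ 473.4 -138.5] [651.  165.8]
side trayfloor 1459 ((543.4352416992188, 13.39300537109375), (352.4000244140625, 209.2337188720703), 89.29657745361328) 6.480604692262446
t 3.08 pos [455.9 111.2 404.6] yaz 90.85 z [ 0.  0. -1.] q [-0.6  0.2  0.2  1.9 -0.1  1.   1.3] F [-0.5  0.2  0.5] w 0.998
```

```bash
python3 - <<'E'
from fit import *
np.set_printoptions(precision=3,suppress=True)
C={"large":(576,79),"small":(579,-48)}
for n in ("wrist","scene","side"):
    d=np.load(f"{n}1.npz"); W=d["W"]; X,Y,Z=W[...,0],W[...,1],W[...,2]
    for nm,(cx,cy) in C.items():
        z0=45
        hm=(X<cx-44)&(X>cx-130)&(abs(Y-cy)<45)&(Z>z0)&(Z<90); P=W[hm]
        # side wall points removed: keep top z; PCA direction thru points
        m=np.median(P,0); u,s,v=np.linalg.svd(P[:,:2]-P[:,:2].mean(0)); dr=v[0]*(-np.sign(v[0][0]))
        a=np.degrees(np.arctan2(dr[1],dr[0]))%360; mm=P[:,:2].mean(0)
        a2=np.degrees(np.arctan2(mm[1]-cy,mm[0]-cx))%360
        t=(P[:,:2]-[cx,cy])@dr
        print(n,nm,"dir",a,"centre->mid",a2,"mean",mm,"extent",t.min(),t.max(),"z(t)",np.polyfit(t,P[:,2],1),"width std",s[1]/np.sqrt(len(P)))
E
```

```text
wrist large dir 175.05883358199745 centre->mid 175.39339160809337 mean [493.852  85.619] extent 43.78297090139393 115.65818569816727 z(t) [ 0.262 40.561] width std 3.996689745081517
wrist small dir 194.592072689719 centre->mid 193.3209229554703 mean [507.227 -64.994] extent 43.89135640907768 100.90857897074893 z(t) [-0.003 54.765] width std 3.5527500267495444
scene large dir 175.0247966564768 centre->mid 174.8516001185802 mean [496.651  86.149] extent 44.46215377331421 113.84926525450987 z(t) [ 0.264 37.848] width std 4.093255877700203
scene small dir 194.8080415114918 centre->mid 193.7835924872521 mean [509.562 -65.035] extent 45.325654567931686 98.38154412420432 z(t) [ 0.013 51.465] width std 3.6558397851511244
side large dir 175.1766570855516 centre->mid 174.5513446144416 mean [497.267  86.51 ] extent 44.558841545264585 113.47161071952517 z(t) [ 0.264 38.404] width std 4.378996342730543
side small dir 193.48363675071874 centre->mid 193.83570979369725 mean [509.403 -65.141] extent 45.82131700120573 98.22401396871233 z(t) [ 0.014 51.358] width std 3.602301988848022
```

```bash
cat >> h.py <<'E'
def go(x,y,z,yaz):
    s,p,R=pose(); a=np.radians(yaz)
    G=np.array([[-np.sin(a),np.cos(a),0],[np.cos(a),np.sin(a),0],[0,0,-1]])
    G=np.c_[[-np.sin(-a+np.pi)*1,0,0]] if 0 else np.array([[-np.sin(a),np.cos(a),0],[np.cos(a),np.sin(a),0],[0,0,-1.]])
    assert np.linalg.det(G)>0
    rv=(R.inv()*Ro.from_matrix(G)).as_rotvec()
    d=np.array([x,y,z])-p
    print("rot units",(rv/0.1).round(2),"slide units (final axes)",(G.T@d/60).round(2),"(cur axes)",(R.as_matrix().T@d/60).round(2))
E
python3 - <<'E'
from h import *
rep(); go(524.2,83.4,204,85.1)
E
```

```text
t 3.08 pos [455.9 111.2 404.6] yaz 90.85 z [ 0.003  0.006 -1.   ] q [-0.56  0.18  0.24  1.95 -0.05  1.01  1.29] F [-0.5  0.2  0.5] w 0.998
rot units [0.06 0.03 1.  ] slide units (final axes) [-1.17 -0.36  3.34] (cur axes) [-1.12 -0.5   3.34]
```

Call:
{"api": "jog_arm", "payload": {"plan": [{"dr": [0.06,0.03,1],"slide": [0,0,0],"hand": 0},{"dr": [0,0,0],"slide": [-0.59,-0.18,0],"hand": 0},{"dr": [0,0,0],"slide": [-0.58,-0.18,0],"hand": 0},{"dr": [0,0,0],"slide": [0,0,0.8],"hand": 0},{"dr": [0,0,0],"slide": [0,0,0.8],"hand": 0},{"dr": [0,0,0],"slide": [0,0,0.6],"hand": 0},{"dr": [0,0,0],"slide": [0,0,0],"hand": 0}]}}

```text
clock: 3.95
tool_pos: [523.3, 96.2, 269.9]
tcp_rot: [0.0, 0.035, 0.999, 0.003]
contact_force: [-0.3, 0.3, 0.5]
width: 0.505
```

```bash
python3 - <<'E'
from h import *
rep(); go(524.2,83.4,204,85.1)
c=vision.camera("wrist"); cv2.imwrite("pics/w2.png",c["img"])
E
```

```text
t 3.95 pos [523.3  96.2 269.9] yaz 85.99 z [ 0.001  0.006 -1.   ] q [-0.46  0.45  0.24  1.97 -0.16  0.74  1.38] F [-0.3  0.3  0.5] w 0.505
rot units [0.06 0.   0.15] slide units (final axes) [-0.03 -0.21  1.1 ] (cur axes) [-0.03 -0.22  1.1 ]
```

View pics/w2.png

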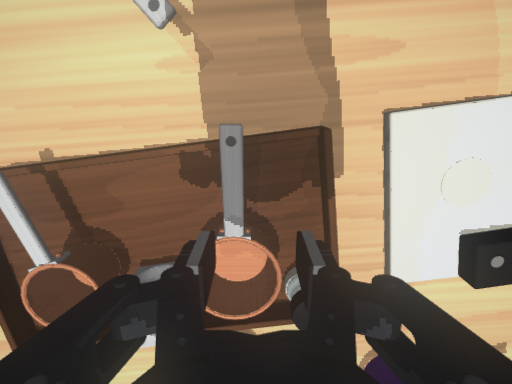

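The fingers stand slightly right of the handle (handle px 232, jaw centre about 255), which matches the 12 mm y residual. I'll correct, descend and close.

Call:
{"api": "jog_arm", "payload": {"plan": [{"dr": [0.06,0,0.15],"slide": [-0.03,-0.21,0],"hand": 0},{"dr": [0,0,0],"slide": [0,0,0],"hand": 0},{"dr": [0,0,0],"slide": [0,0,0.3],"hand": 0}]}}

```text
clock: 4.38
tool_pos: [527.2, 83.6, 258.5]
tcp_rot: [0.006, 0.043, 0.999, 0.002]
contact_force: [-0.1, 0.4, -0.5]
width: 0.503
```

```bash
python3 - <<'E'
from h import *
rep(); go(524.2,83.4,204,85.1)
E
```

```text
t 4.38 pos [527.2  83.6 258.5] yaz 85.11 z [ 0.012  0.003 -1.   ] q [-0.44  0.46  0.24  1.98 -0.17  0.71  1.39] F [-0.1  0.4 -0.5] w 0.503
rot units [0.04 0.11 0.  ] slide units (final axes) [ 0.05 -0.01  0.91] (cur axes) [ 0.06 -0.01  0.91]
```

Call:
{"api": "jog_arm", "payload": {"plan": [{"dr": [0.04,0.11,0],"slide": [0.05,-0.01,0.3],"hand": 0},{"dr": [0,0,0],"slide": [0,0,0.3],"hand": 0},{"dr": [0,0,0],"slide": [0,0,0.3],"hand": 0},{"dr": [0,0,0],"slide": [0,0,0],"hand": 0}]}}

```text
clock: 4.88
tool_pos: [524.4, 83.4, 203.6]
tcp_rot: [0.0, 0.043, 0.999, 0.001]
contact_force: [-0.0, 0.4, -0.2]
width: 0.498
```

```bash
python3 - <<'E'
from h import *
rep(); go(524.2,83.4,204,85.1)
c=vision.camera("wrist"); cv2.imwrite("pics/w3.png",c["img"])
E
```

```text
t 4.88 pos [524.4  83.4 203.6] yaz 85.07 z [ 0.001  0.001 -1.   ] q [-0.41  0.55  0.21  2.02 -0.2   0.6   1.42] F [-0.   0.4 -0.2] w 0.498
rot units [ 0.01  0.01 -0.  ] slide units (final axes) [ 0.    0.   -0.01] (cur axes) [ 0.    0.   -0.01]
```

View pics/w3.png

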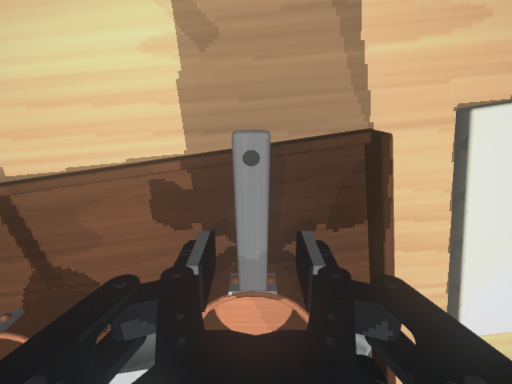

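The handle lies between the jaws at px (252,240). Closing.

Call:
{"api": "jog_arm", "payload": {"plan": [{"dr": [0,0,0],"slide": [0,0,0],"hand": -1},{"dr": [0,0,0],"slide": [0,0,0],"hand": -1},{"dr": [0,0,0],"slide": [0,0,0],"hand": -1},{"dr": [0,0,0],"slide": [0,0,0],"hand": -1},{"dr": [0,0,0],"slide": [0,0,0],"hand": -1},{"dr": [0,0,0],"slide": [0,0,0],"hand": -1}]}}

```text
clock: 5.68
tool_pos: [525.2, 83.5, 206.2]
tcp_rot: [0.002, 0.043, 0.999, 0.001]
contact_force: [0.1, 0.6, -2.4]
width: 0.141
```

Call:
{"api": "jog_arm", "payload": {"plan": [{"dr": [0,0,0],"slide": [0,0,-0.15],"hand": -1},{"dr": [0,0,0],"slide": [0,0,-0.3],"hand": -1},{"dr": [0,0,0],"slide": [0,0,-0.5],"hand": -1},{"dr": [0,0,0],"slide": [0,0,-0.5],"hand": -1},{"dr": [0,0,0],"slide": [0,0,-0.5],"hand": -1},{"dr": [0,0,0],"slide": [0,0,0],"hand": -1}]}}

```text
clock: 6.42
tool_pos: [524.4, 82.9, 329.2]
tcp_rot: [0.002, 0.043, 0.999, 0.001]
contact_force: [0.4, 0.1, -2.0]
width: 0.146
```

```bash
python3 - <<'E'
from h import *
rep()
c=vision.camera("wrist"); cv2.imwrite("pics/w4.png",c["img"])
c=vision.camera("side"); cv2.imwrite("pics/s4.png",cv2.resize(c["img"][100:300,130:330],None,fx=3,fy=3))
E
```

```text
t 6.42 pos [524.4  82.9 329.2] yaz 85.03 z [ 0.004  0.002 -1.   ] q [-0.47  0.36  0.28  1.92 -0.13  0.87  1.36] F [ 0.4  0.1 -2. ] w 0.146
```

View pics/w4.png

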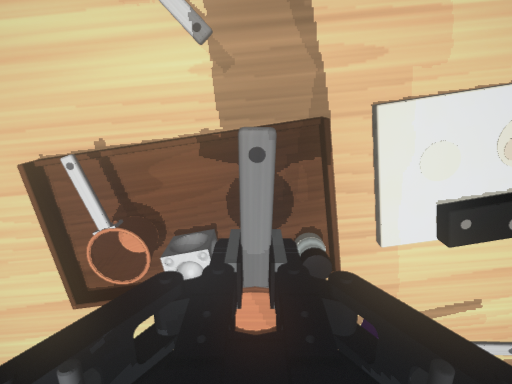

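View pics/s4.png

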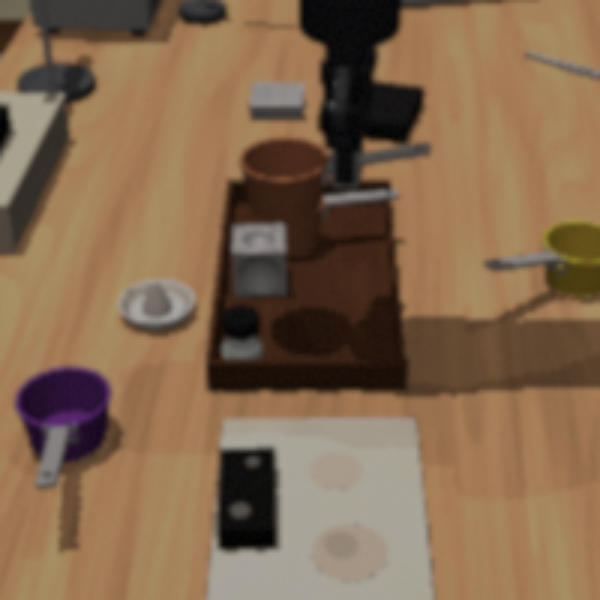

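The pan is held level. Now to the board, with the pan axis at about (503,385).

```bash
python3 - <<'E'
from h import *
go(451,389.4,280,85.1)
E
```

```text
rot units [ 0.01  0.   -0.01] slide units (final axes) [1.64 4.99 0.78] (cur axes) [1.65 4.98 0.78]
```

Call:
{"api": "jog_arm", "payload": {"plan": [{"dr": [0,0,0],"slide": [0.1,0.3,0],"hand": -1},{"dr": [0,0,0],"slide": [0.22,0.67,0],"hand": -1},{"dr": [0,0,0],"slide": [0.22,0.67,0],"hand": -1},{"dr": [0,0,0],"slide": [0.22,0.67,0],"hand": -1},{"dr": [0,0,0],"slide": [0.22,0.67,0],"hand": -1},{"dr": [0,0,0],"slide": [0.22,0.67,0],"hand": -1},{"dr": [0,0,0],"slide": [0.22,0.67,0],"hand": -1},{"dr": [0,0,0],"slide": [0.2,0.6,0],"hand": -1},{"dr": [0,0,0],"slide": [0,0,0.4],"hand": -1},{"dr": [0,0,0],"slide": [0,0,0.4],"hand": -1},{"dr": [0,0,0],"slide": [0,0,0],"hand": -1}]}}

```text
clock: 7.9
tool_pos: [444.6, 392.5, 262.0]
tcp_rot: [-0.009, 0.044, 0.999, -0.007]
contact_force: [-0.2, -0.4, -1.9]
width: 0.146
```

```bash
python3 - <<'E'
from h import *
rep();go(451,389.4,218,85.1)
for n in("scene","side"):
    c=vision.camera(n); W=cloud(c); b=c["img"].astype(int)
    X,Y,Z=W[...,0],W[...,1],W[...,2]; k=(b[...,2]>b[...,1]+20)&(abs(X-503)<55)&(abs(Y-385)<55)&(Z>35); P=W[k]
    print(n,len(P),P[:,2].min(),P[:,2].max(), np.percentile(P[:,2],[1,5,95]))
    cv2.imwrite(f"pics/{n}5.png",cv2.resize(c["img"][150:350,130:400],None,fx=2.5,fy=2.5))
E
```

```text
t 7.9 pos [444.6 392.5 262. ] yaz 84.97 z [-0.019 -0.014 -1.   ] q [-0.94  0.54  0.19  1.81 -0.14  0.83  0.8 ] F [-0.2 -0.4 -1.9] w 0.146
rot units [-0.15 -0.18 -0.02] slide units (final axes) [-0.11 -0.04  0.73] (cur axes) [-0.12 -0.03  0.73]
scene 464 60.35034027041235 294.25502508693967 [ 61.89571755  63.30289087 104.50162397]
side 1334 64.19650332508215 461.3113830663251 [ 65.07140098  66.25178778 356.85316858]
```

View pics/side5.png

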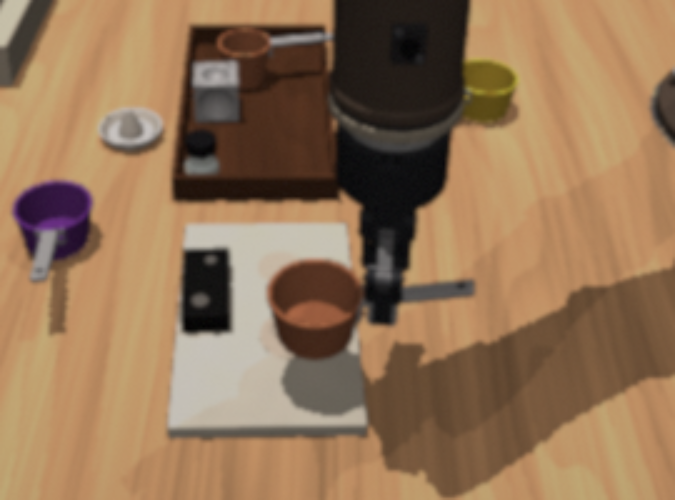

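The pan hangs level above the free part of the board. I'll level the tool and descend.

Call:
{"api": "jog_arm", "payload": {"plan": [{"dr": [-0.15,-0.18,0],"slide": [-0.12,-0.03,0.2],"hand": -1},{"dr": [0,0,0],"slide": [0,0,0.2],"hand": -1},{"dr": [0,0,0],"slide": [0,0,0.18],"hand": -1},{"dr": [0,0,0],"slide": [0,0,0],"hand": -1}]}}

```text
clock: 8.5
tool_pos: [453.7, 390.4, 230.5]
tcp_rot: [0.002, 0.045, 0.999, 0.003]
contact_force: [0.2, 1.4, -1.0]
width: 0.147
```

```bash
python3 - <<'E'
from h import *
rep();go(451,389.4,214,85.1)
E
```

```text
t 8.5 pos [453.7 390.4 230.5] yaz 84.84 z [ 0.005  0.005 -1.   ] q [-0.93  0.58  0.18  1.83 -0.15  0.73  0.82] F [ 0.2  1.4 -1. ] w 0.147
rot units [ 0.05  0.05 -0.04] slide units (final axes) [ 0.04 -0.02  0.28] (cur axes) [ 0.04 -0.02  0.28]
```

Call:
{"api": "jog_arm", "payload": {"plan": [{"dr": [0.05,0.05,0],"slide": [0,0,0.13],"hand": -1},{"dr": [0,0,0],"slide": [0,0,0.08],"hand": -1},{"dr": [0,0,0],"slide": [0,0,0.05],"hand": -1},{"dr": [0,0,0],"slide": [0,0,0],"hand": -1}]}}

```text
clock: 9.0
tool_pos: [453.7, 390.9, 214.4]
tcp_rot: [-0.0, 0.045, 0.999, 0.0]
contact_force: [0.6, 0.0, -2.1]
width: 0.145
```

```bash
python3 - <<'E'
from h import *
rep();go(451,389.4,214,85.1)
E
```

```text
t 9.0 pos [453.7 390.9 214.4] yaz 84.87 z [-0.001  0.001 -1.   ] q [-0.92  0.61  0.18  1.84 -0.15  0.71  0.82] F [ 0.6  0.  -2.1] w 0.145
rot units [ 0.01 -0.01 -0.04] slide units (final axes) [ 0.04 -0.03  0.01] (cur axes) [ 0.04 -0.03  0.01]
```

Call:
{"api": "jog_arm", "payload": {"plan": [{"dr": [0,0,0],"slide": [0,0,0.02],"hand": -1},{"dr": [0,0,0],"slide": [0,0,0.02],"hand": -1},{"dr": [0,0,0],"slide": [0,0,0],"hand": -1}]}}

```text
clock: 9.38
tool_pos: [453.7, 391.1, 213.8]
tcp_rot: [-0.0, 0.045, 0.999, 0.001]
contact_force: [0.5, 0.0, -0.3]
width: 0.146
```

Call:
{"api": "jog_arm", "payload": {"plan": [{"dr": [0,0,0],"slide": [0,0,0.02],"hand": -1},{"dr": [0,0,0],"slide": [0,0,0],"hand": 0},{"dr": [0,0,0],"slide": [0,0,0],"hand": 0},{"dr": [0,0,0],"slide": [0,0,0],"hand": 0},{"dr": [0,0,0],"slide": [0,0,-0.3],"hand": 0},{"dr": [0,0,0],"slide": [0,0,-0.7],"hand": 0},{"dr": [0,0,0],"slide": [0,0,-0.7],"hand": 0},{"dr": [0,0,0],"slide": [0,0,0],"hand": 0}]}}

```text
clock: 10.38
tool_pos: [454.2, 391.2, 321.8]
tcp_rot: [0.001, 0.045, 0.999, 0.002]
contact_force: [1.5, 1.0, 0.8]
width: 0.5
```

```bash
python3 - <<'E'
from h import *
rep();go(528.5,-60.5,300,103.9)
c=vision.camera("wrist");cv2.imwrite("pics/w6.png",c["img"])
E
```

```text
t 10.38 pos [454.2 391.2 321.8] yaz 84.85 z [ 0.001  0.004 -1.   ] q [-0.95  0.47  0.21  1.75 -0.12  0.93  0.79] F [1.5 1.  0.8] w 0.5
rot units [ 0.04  0.02 -3.32] slide units (final axes) [ 0.61 -7.61  0.36] (cur axes) [-1.91 -7.39  0.33]
```

View pics/w6.png

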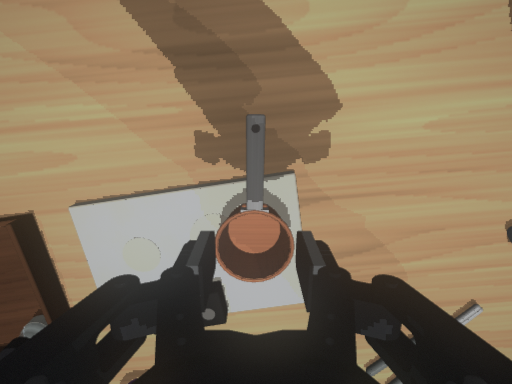

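The large pan stands on the board at px (255,245). Next the small pan.

Call:
{"api": "jog_arm", "payload": {"plan": [{"dr": [0.04,0.02,-1],"slide": [0,0,0],"hand": 0},{"dr": [0,0,-1],"slide": [0,0,0],"hand": 0},{"dr": [0,0,-1],"slide": [0,0,0],"hand": 0},{"dr": [0,0,-0.32],"slide": [0,0,0],"hand": 0},{"dr": [0,0,0],"slide": [0.06,-0.76,0],"hand": 0},{"dr": [0,0,0],"slide": [0.06,-0.76,0],"hand": 0},{"dr": [0,0,0],"slide": [0.06,-0.76,0],"hand": 0},{"dr": [0,0,0],"slide": [0.06,-0.76,0],"hand": 0},{"dr": [0,0,0],"slide": [0.06,-0.76,0],"hand": 0},{"dr": [0,0,0],"slide": [0.06,-0.76,0],"hand": 0},{"dr": [0,0,0],"slide": [0.06,-0.76,0],"hand": 0},{"dr": [0,0,0],"slide": [0.06,-0.76,0],"hand": 0},{"dr": [0,0,0],"slide": [0.06,-0.76,0],"hand": 0},{"dr": [0,0,0],"slide": [0.06,-0.76,0],"hand": 0},{"dr": [0,0,0],"slide": [0,0,0],"hand": 0}]}}

```text
clock: 12.3
tool_pos: [529.2, -75.0, 316.0]
tcp_rot: [-0.007, -0.119, 0.993, -0.003]
contact_force: [0.1, 0.6, -0.9]
width: 0.499
```

```bash
python3 - <<'E'
from h import *
rep();go(528.5,-60.5,240,103.9)
E
```

```text
t 12.3 pos [529.2 -75.  316. ] yaz 103.72 z [-0.013 -0.008 -1.   ] q [-0.14  0.39  0.23  1.91 -0.1   0.86  1.96] F [ 0.1  0.6 -0.9] w 0.499
rot units [-0.04 -0.14 -0.03] slide units (final axes) [-0.05  0.24  1.27] (cur axes) [-0.06  0.24  1.26]
```

Call:
{"api": "jog_arm", "payload": {"plan": [{"dr": [-0.04,-0.14,-0.03],"slide": [-0.05,0.24,0.4],"hand": 0},{"dr": [0,0,0],"slide": [0,0,0.5],"hand": 0},{"dr": [0,0,0],"slide": [0,0,0.36],"hand": 0},{"dr": [0,0,0],"slide": [0,0,0],"hand": 0}]}}

```text
clock: 12.8
tool_pos: [527.8, -57.3, 237.7]
tcp_rot: [-0.0, -0.12, 0.993, 0.001]
contact_force: [0.4, -0.3, -0.1]
width: 0.5
```

```bash
python3 - <<'E'
from h import *
rep();go(528.5,-60.5,205,103.9)
c=vision.camera("wrist");cv2.imwrite("pics/w7.png",c["img"])
E
```

```text
t 12.8 pos [527.8 -57.3 237.7] yaz 103.74 z [-0.001  0.002 -1.   ] q [-0.13  0.49  0.19  1.99 -0.15  0.67  1.96] F [ 0.4 -0.3 -0.1] w 0.5
rot units [ 0.02 -0.01 -0.03] slide units (final axes) [ 0.   -0.05  0.54] (cur axes) [ 0.   -0.06  0.54]
```

View pics/w7.png

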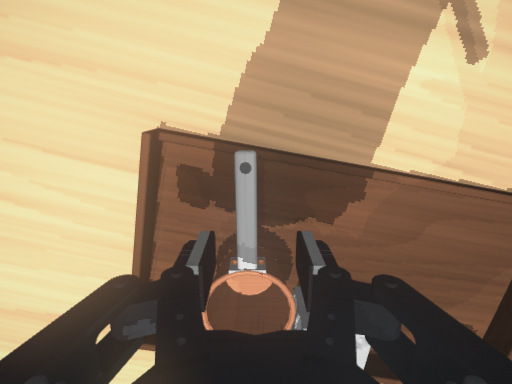

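The small handle (px 246) is nearly centred between the jaws. I'll descend and grip.

Call:
{"api": "jog_arm", "payload": {"plan": [{"dr": [0,0,0],"slide": [0,-0.06,0.2],"hand": 0},{"dr": [0,0,0],"slide": [0,0,0.2],"hand": 0},{"dr": [0,0,0],"slide": [0,0,0.14],"hand": 0},{"dr": [0,0,0],"slide": [0,0,0],"hand": 0},{"dr": [0,0,0],"slide": [0,0,0],"hand": -1},{"dr": [0,0,0],"slide": [0,0,0],"hand": -1},{"dr": [0,0,0],"slide": [0,0,0],"hand": -1},{"dr": [0,0,0],"slide": [0,0,0],"hand": -1},{"dr": [0,0,0],"slide": [0,0,0],"hand": -1},{"dr": [0,0,0],"slide": [0,0,0],"hand": -1}]}}

```text
clock: 14.1
tool_pos: [530.1, -60.8, 206.4]
tcp_rot: [0.002, -0.12, 0.993, 0.001]
contact_force: [0.4, -0.6, -1.4]
width: 0.12
```

```bash
python3 - <<'E'
from h import *
rep()
E
```

```text
t 14.1 pos [530.1 -60.8 206.4] yaz 103.73 z [ 0.004  0.002 -1.   ] q [-0.12  0.54  0.18  2.01 -0.17  0.6   1.98] F [ 0.4 -0.6 -1.4] w 0.12
```

Call:
{"api": "jog_arm", "payload": {"plan": [{"dr": [0,0,0],"slide": [0,0,-0.15],"hand": -1},{"dr": [0,0,0],"slide": [0,0,-0.3],"hand": -1},{"dr": [0,0,0],"slide": [0,0,-0.5],"hand": -1},{"dr": [0,0,0],"slide": [0,0,-0.5],"hand": -1},{"dr": [0,0,0],"slide": [0,0,-0.5],"hand": -1},{"dr": [0,0,0],"slide": [0,0,0],"hand": -1}]}}

```text
clock: 14.85
tool_pos: [529.3, -61.2, 329.6]
tcp_rot: [0.002, -0.119, 0.993, 0.001]
contact_force: [1.1, 0.8, -0.9]
width: 0.119
```

```bash
python3 - <<'E'
from h import *
rep(); a=np.radians(187);
# axis target (508,265), handle dir 187
print(508+51.5*np.cos(a),265+51.5*np.sin(a)); go(508+51.5*np.cos(a),265+51.5*np.sin(a),260,97)
c=vision.camera("wrist");cv2.imwrite("pics/w8.png",c["img"])
E
```

```text
t 14.85 pos [529.3 -61.2 329.6] yaz 103.7 z [ 0.005  0.002 -1.   ] q [-0.16  0.36  0.23  1.91 -0.11  0.88  1.94] F [ 1.1  0.8 -0.9] w 0.119
456.8838731904719 258.7237288146349
rot units [0.01 0.05 1.17] slide units (final axes) [0.55 5.44 1.16] (cur axes) [-0.08  5.47  1.16]
```

View pics/w8.png

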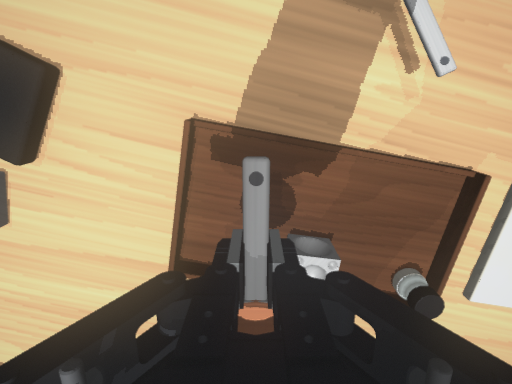

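The small pan is in hand. Now to the board at (508,265).

Call:
{"api": "jog_arm", "payload": {"plan": [{"dr": [0,0.05,0.6],"slide": [0,0,0],"hand": -1},{"dr": [0,0,0.57],"slide": [0,0,0],"hand": -1},{"dr": [0,0,0],"slide": [0.03,0.3,0],"hand": -1},{"dr": [0,0,0],"slide": [0.07,0.7,0],"hand": -1},{"dr": [0,0,0],"slide": [0.07,0.7,0],"hand": -1},{"dr": [0,0,0],"slide": [0.07,0.7,0],"hand": -1},{"dr": [0,0,0],"slide": [0.07,0.7,0],"hand": -1},{"dr": [0,0,0],"slide": [0.07,0.7,0],"hand": -1},{"dr": [0,0,0],"slide": [0.07,0.7,0],"hand": -1},{"dr": [0,0,0],"slide": [0.07,0.6,0],"hand": -1},{"dr": [0,0,0],"slide": [0.03,0.3,0],"hand": -1},{"dr": [0,0,0],"slide": [0,0,0],"hand": -1}]}}

```text
clock: 16.4
tool_pos: [451.8, 264.3, 318.2]
tcp_rot: [-0.01, -0.058, 0.998, -0.003]
contact_force: [0.8, -0.1, -0.8]
width: 0.124
```

```bash
python3 - <<'E'
from h import *
rep();go(456.9,258.7,240,97)
E
```

```text
t 16.4 pos [451.8 264.3 318.2] yaz 96.61 z [-0.019 -0.006 -1.   ] q [-0.75  0.37  0.16  1.93 -0.08  0.87  1.14] F [ 0.8 -0.1 -0.8] w 0.124
rot units [-0.04 -0.2  -0.07] slide units (final axes) [-0.07 -0.1   1.3 ] (cur axes) [-0.1 -0.1  1.3]
```

Call:
{"api": "jog_arm", "payload": {"plan": [{"dr": [-0.04,-0.2,-0.07],"slide": [-0.1,-0.1,0.3],"hand": -1},{"dr": [0,0,0],"slide": [0,0,0.5],"hand": -1},{"dr": [0,0,0],"slide": [0,0,0.5],"hand": -1},{"dr": [0,0,0],"slide": [0,0,0.25],"hand": -1},{"dr": [0,0,0],"slide": [0,0,0],"hand": -1}]}}

```text
clock: 17.02
tool_pos: [461.4, 250.1, 222.7]
tcp_rot: [0.001, -0.056, 0.998, -0.002]
contact_force: [-0.1, 0.3, -1.3]
width: 0.122
```

```bash
python3 - <<'E'
from h import *
rep();go(456.9,258.7,215,97)
E
```

```text
t 17.02 pos [461.4 250.1 222.7] yaz 96.46 z [ 0.002 -0.004 -1.   ] q [-0.7   0.51  0.14  2.01 -0.11  0.63  1.19] F [-0.1  0.3 -1.3] w 0.122
rot units [-0.04  0.02 -0.09] slide units (final axes) [0.06 0.15 0.13] (cur axes) [0.06 0.15 0.13]
```

Call:
{"api": "jog_arm", "payload": {"plan": [{"dr": [-0.04,0.02,0],"slide": [0.06,0.13,0],"hand": -1},{"dr": [0,0,0],"slide": [0,0,0.08],"hand": -1},{"dr": [0,0,0],"slide": [0,0,0.04],"hand": -1},{"dr": [0,0,0],"slide": [0,0,0],"hand": -1}]}}

```text
clock: 17.52
tool_pos: [457.7, 258.2, 217.6]
tcp_rot: [0.002, -0.056, 0.998, 0.001]
contact_force: [0.9, -0.5, -0.6]
width: 0.121
```

```bash
python3 - <<'E'
from h import *
rep();go(456.9,258.7,214,97)
E
```

```text
t 17.52 pos [457.7 258.2 217.6] yaz 96.46 z [ 0.003  0.002 -1.   ] q [-0.71  0.51  0.13  2.02 -0.11  0.61  1.18] F [ 0.9 -0.5 -0.6] w 0.121
rot units [ 0.02  0.03 -0.09] slide units (final axes) [0.01 0.01 0.06] (cur axes) [0.01 0.01 0.06]
```

Call:
{"api": "jog_arm", "payload": {"plan": [{"dr": [0.02,0.03,0],"slide": [0,0,0.03],"hand": -1},{"dr": [0,0,0],"slide": [0,0,0.03],"hand": -1},{"dr": [0,0,0],"slide": [0,0,0.02],"hand": -1},{"dr": [0,0,0],"slide": [0,0,0],"hand": -1}]}}

```text
clock: 18.02
tool_pos: [457.5, 258.3, 213.8]
tcp_rot: [-0.0, -0.056, 0.998, 0.0]
contact_force: [1.9, -0.6, 2.6]
width: 0.124
```

Call:
{"api": "jog_arm", "payload": {"plan": [{"dr": [0,0,0],"slide": [0,0,0.03],"hand": -1},{"dr": [0,0,0],"slide": [0,0,0],"hand": -1}]}}

```text
clock: 18.27
tool_pos: [457.2, 258.3, 213.6]
tcp_rot: [-0.0, -0.056, 0.998, 0.001]
contact_force: [1.8, -0.9, 4.5]
width: 0.127
```

Contact. I'll release, retreat and look.

Call:
{"api": "jog_arm", "payload": {"plan": [{"dr": [0,0,0],"slide": [0,0,0],"hand": 0},{"dr": [0,0,0],"slide": [0,0,0],"hand": 0},{"dr": [0,0,0],"slide": [0,0,0],"hand": 0},{"dr": [0,0,0],"slide": [0,0,-0.3],"hand": 0},{"dr": [0,0,0],"slide": [0,0,-0.7],"hand": 0},{"dr": [0,0,0],"slide": [0,0,-0.7],"hand": 0},{"dr": [0,0,0],"slide": [0,0,0],"hand": 0}]}}

```text
clock: 19.15
tool_pos: [457.2, 258.1, 317.2]
tcp_rot: [-0.001, -0.056, 0.998, -0.0]
contact_force: [-0.6, -0.4, -0.0]
width: 0.502
```

```bash
python3 - <<'E'
from fit import *
rep()
for n in ("wrist","scene","side"):
    c=vision.camera(n); W=cloud(c)
    X,Y,Z=W[...,0],W[...,1],W[...,2]
    # block top, edges
    k=(abs(X-608)<40)&(abs(Y-20)<40)&(abs(Z-52)<2.5)&(X<635); P=W[k]
    if len(P)>5: print(n,"block",len(P),cv2.minAreaRect(P[:,:2].astype(np.float32)),np.percentile(P,[2,98],axis=0),np.median(P[:,2]))
    if n!="wrist":
        k=(X>445)&(X<580)&(Y>-400)&(Y<-240)&(abs(Z-25)<3); P=W[k]
        print(n,"pad",cv2.minAreaRect(P[:,:2].astype(np.float32)),P[:,:2].mean(0))
    cv2.imwrite(f"pics/{n}9.png",cv2.resize(c["img"][130:330,120:390],None,fx=2.9,fy=2.9) if n!="wrist" else c["img"])
go(604,21.5,250,90)
E
```

```text
t 19.15 pos [457.2 258.1 317.2] yaz 96.47 z [-0. -0. -1.] q [-0.7  0.4  0.2  1.9 -0.1  0.8  1.1] F [-0.6 -0.4 -0. ] w 0.502
wrist block 415 ((601.7136840820312, 33.81596374511719), (47.56147384643555, 12.871465682983398), 0.4323820173740387) [[578.8  28.5  49.7]
 [624.3  39.7  54.4]] 53.1734209009535
scene block 139 ((605.135986328125, 14.605026245117188), (47.40468215942383, 46.81121063232422), 7.866764068603516) [[581.5  -7.7  49.6]
 [628.6  38.2  54. ]] 51.54762072658349
scene pad ((511.87384033203125, -319.08697509765625), (101.20144653320312, 99.69306182861328), 78.51969909667969) [ 512.7 -318. ]
side block 145 ((605.7160034179688, 13.672025680541992), (45.11435317993164, 52.272972106933594), 6.594815254211426) [[582.4 -10.9  49.7]
 [628.7  38.3  54.2]] 51.95630912603258
side pad ((524.5043334960938, -323.13037109375), (104.38080596923828, 77.98988342285156), 78.33026885986328) [ 529.1 -317. ]
rot units [-0.  -0.1  1.1] slide units (final axes) [-2.5 -3.9  1.1] (cur axes) [-2.  -4.2  1.1]
```

View pics/scene9.png

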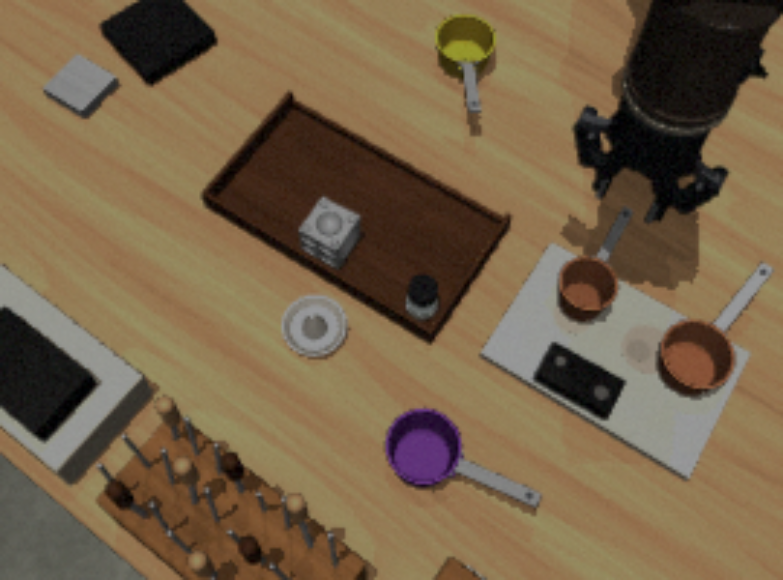

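Both pans stand on the board. The block, at (330,230) in the crop, is now free. A wrist look will fix its pose and yaw.

Call:
{"api": "jog_arm", "payload": {"plan": [{"dr": [0,0,1],"slide": [0,0,-0.7],"hand": 1},{"dr": [0,0,0.13],"slide": [0,0,-0.7],"hand": 1},{"dr": [0,0,0],"slide": [-0.05,-0.7,0],"hand": 1},{"dr": [0,0,0],"slide": [-0.05,-0.7,0],"hand": 1},{"dr": [0,0,0],"slide": [-0.05,-0.7,0],"hand": 1},{"dr": [0,0,0],"slide": [-0.05,-0.7,0],"hand": 1},{"dr": [0,0,0],"slide": [-0.05,-0.7,0],"hand": 1},{"dr": [0,0,0],"slide": [-0.05,-0.4,0],"hand": 1},{"dr": [0,0,0],"slide": [0,0,0],"hand": 1}]}}

```text
clock: 20.42
tool_pos: [471.9, 17.4, 389.6]
tcp_rot: [-0.013, 0.001, 1.0, -0.007]
contact_force: [-0.4, -0.3, -0.2]
width: 0.997
```

```bash
python3 - <<'E'
from fit import *
rep()
c=vision.camera("wrist"); W=cloud(c); cv2.imwrite("pics/w10.png",c["img"])
X,Y,Z=W[...,0],W[...,1],W[...,2]
k=(abs(X-605)<40)&(abs(Y-15)<40)&(abs(Z-53)<3)&(X<635); P=W[k]
print("block",len(P),cv2.minAreaRect(P[:,:2].astype(np.float32)),np.percentile(P,[1,99],axis=0),np.median(P[:,2]))
np.savez("w10.npz",W=W,im=c["img"])
k=(X>440)&(X<660)&(Y>-150)&(Y<180)&(Z>3)&(Z<35)
P=W[k];print("tray",cv2.minAreaRect(P[:,:2].astype(np.float32)))
E
```

```text
t 20.43 pos [471.9  17.4 389.6] yaz 89.91 z [-0. -0. -1.] q [-0.4  0.2  0.3  2.  -0.1  1.   1.5] F [-0.4 -0.3 -0.2] w 0.997
block 1121 ((603.9336547851562, 14.453327178955078), (47.081546783447266, 46.085575103759766), 6.217778205871582) [[579.6  -9.   50.1]
 [627.4  37.8  55.5]] 53.88734489740583
tray ((550.0264892578125, 14.939224243164062), (329.7771911621094, 219.83619689941406), 89.97673797607422)
```

View pics/w10.png

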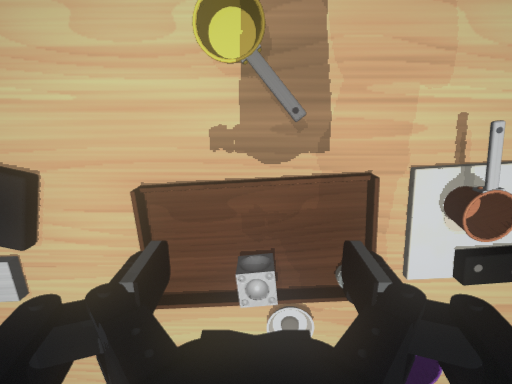

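The block's top face is at px (257,288), rotated about 5.5°. Moving above it.

```bash
python3 - <<'E'
from h import *
go(604.3,14.5,240,95.5)
E
```

```text
rot units [-0.13 -0.28 -0.96] slide units (final axes) [-2.19 -0.28  2.49] (cur axes) [-2.28 -0.03  2.43]
```

Call:
{"api": "jog_arm", "payload": {"plan": [{"dr": [-0.13,-0.28,-0.96],"slide": [0,0,0],"hand": 1},{"dr": [0,0,0],"slide": [-0.73,-0.09,0.3],"hand": 1},{"dr": [0,0,0],"slide": [-0.73,-0.09,0.5],"hand": 1},{"dr": [0,0,0],"slide": [-0.73,-0.09,0.5],"hand": 1},{"dr": [0,0,0],"slide": [0,0,0.6],"hand": 1},{"dr": [0,0,0],"slide": [0,0,0.5],"hand": 1},{"dr": [0,0,0],"slide": [0,0,0],"hand": 1}]}}

```text
clock: 21.35
tool_pos: [606.9, 28.9, 235.0]
tcp_rot: [-0.003, -0.057, 0.998, 0.003]
contact_force: [-0.1, 0.6, -0.6]
width: 0.999
```

```bash
python3 - <<'E'
from h import *
rep();go(604.3,14.5,240,95.5)
E
```

```text
t 21.35 pos [606.9  28.9 235. ] yaz 96.49 z [-0.007  0.005 -1.   ] q [-0.32  0.6   0.27  1.8  -0.23  0.78  1.75] F [-0.1  0.6 -0.6] w 0.999
rot units [ 0.06 -0.06  0.17] slide units (final axes) [ 0.07 -0.24 -0.08] (cur axes) [ 0.07 -0.23 -0.08]
```

Call:
{"api": "jog_arm", "payload": {"plan": [{"dr": [0.06,-0.06,0.17],"slide": [0.07,-0.23,0],"hand": 1},{"dr": [0,0,0],"slide": [0,0,0],"hand": 1}]}}

```text
clock: 21.6
tool_pos: [604.5, 14.7, 236.5]
tcp_rot: [0.001, -0.048, 0.999, -0.0]
contact_force: [0.1, 0.2, 0.6]
width: 0.998
```

```bash
python3 - <<'E'
from h import *
rep();go(604.3,14.5,186,95.5)
c=vision.camera("side"); cv2.imwrite("pics/s11.png",cv2.resize(c["img"][100:300,130:330],None,fx=3,fy=3))
c=vision.camera("scene"); cv2.imwrite("pics/c11.png",cv2.resize(c["img"][120:280,160:340],None,fx=4,fy=3.7))
E
```

```text
t 21.6 pos [604.5  14.7 236.5] yaz 95.51 z [ 0.001 -0.    -1.   ] q [-0.31  0.59  0.28  1.81 -0.23  0.76  1.76] F [0.1 0.2 0.6] w 0.998
rot units [-0.    0.01  0.  ] slide units (final axes) [ 0.   -0.    0.84] (cur axes) [ 0.   -0.    0.84]
```

View pics/c11.png

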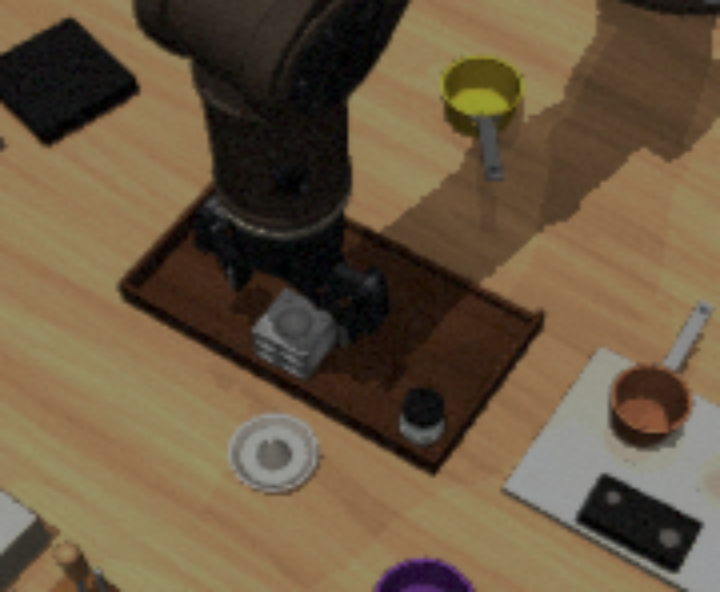

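The fingers straddle the block at (295,330) in the crop. Descending and gripping.

Call:
{"api": "jog_arm", "payload": {"plan": [{"dr": [0,0,0],"slide": [0,0,0.3],"hand": 1},{"dr": [0,0,0],"slide": [0,0,0.3],"hand": 1},{"dr": [0,0,0],"slide": [0,0,0.24],"hand": 1},{"dr": [0,0,0],"slide": [0,0,0],"hand": 1},{"dr": [0,0,0],"slide": [0,0,0],"hand": -1},{"dr": [0,0,0],"slide": [0,0,0],"hand": -1},{"dr": [0,0,0],"slide": [0,0,0],"hand": -1},{"dr": [0,0,0],"slide": [0,0,0],"hand": -1},{"dr": [0,0,0],"slide": [0,0,0],"hand": -1},{"dr": [0,0,0],"slide": [0,0,0],"hand": -1}]}}

```text
clock: 22.95
tool_pos: [605.2, 16.4, 183.5]
tcp_rot: [0.002, -0.049, 0.999, 0.001]
contact_force: [-0.1, -0.5, -2.5]
width: 0.536
```

```bash
python3 - <<'E'
from h import *
rep()
E
```

```text
t 22.95 pos [605.2  16.4 183.5] yaz 95.63 z [ 0.004  0.001 -1.   ] q [-0.29  0.67  0.25  1.84 -0.25  0.66  1.78] F [-0.1 -0.5 -2.5] w 0.536
```

Call:
{"api": "jog_arm", "payload": {"plan": [{"dr": [0,0,0],"slide": [0,0,-0.1],"hand": -1},{"dr": [0,0,0],"slide": [0,0,-0.2],"hand": -1},{"dr": [0,0,0],"slide": [0,0,-0.4],"hand": -1},{"dr": [0,0,0],"slide": [0,0,-0.5],"hand": -1},{"dr": [0,0,0],"slide": [0,0,-0.5],"hand": -1},{"dr": [0,0,0],"slide": [0,0,-0.3],"hand": -1},{"dr": [0,0,0],"slide": [0,0,0],"hand": -1}]}}

```text
clock: 23.82
tool_pos: [603.4, 16.9, 309.8]
tcp_rot: [0.0, -0.049, 0.999, 0.001]
contact_force: [-1.1, 0.4, -6.4]
width: 0.53
```

```bash
python3 - <<'E'
from h import *
rep(); go(514,-318.5,320,95.5)
c=vision.camera("side"); cv2.imwrite("pics/s12.png",cv2.resize(c["img"][100:300,130:330],None,fx=3,fy=3))
E
```

```text
t 23.82 pos [603.4  16.9 309.8] yaz 95.66 z [ 0.001  0.003 -1.   ] q [-0.33  0.5   0.31  1.76 -0.19  0.91  1.73] F [-1.1  0.4 -6.4] w 0.53
rot units [0.02 0.01 0.03] slide units (final axes) [ 2.02 -5.42 -0.17] (cur axes) [ 2.03 -5.42 -0.19]
```

View pics/s12.png

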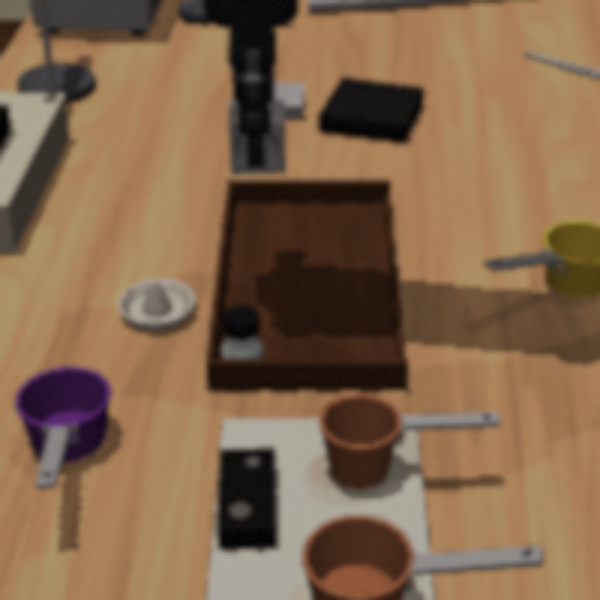

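The block is in the grip and the pans are undisturbed. I'll carry it to the pad, aligning with the pad's roughly -12.5° yaw.

```bash
python3 - <<'E'
from h import *
go(513,-319,300,78)
E
```

```text
rot units [ 0.02 -0.01  3.08] slide units (final axes) [ 0.3  -5.79  0.15] (cur axes) [ 2.05 -5.42  0.14]
```

Call:
{"api": "jog_arm", "payload": {"plan": [{"dr": [0,0,0.5],"slide": [0,0,0],"hand": -1},{"dr": [0,0,1],"slide": [0,0,0],"hand": -1},{"dr": [0,0,1],"slide": [0,0,0],"hand": -1},{"dr": [0,0,0.58],"slide": [0,0,0],"hand": -1},{"dr": [0,0,0],"slide": [0.02,-0.3,0],"hand": -1},{"dr": [0,0,0],"slide": [0.03,-0.6,0],"hand": -1},{"dr": [0,0,0],"slide": [0.03,-0.6,0],"hand": -1},{"dr": [0,0,0],"slide": [0.03,-0.6,0],"hand": -1},{"dr": [0,0,0],"slide": [0.03,-0.6,0],"hand": -1},{"dr": [0,0,0],"slide": [0.03,-0.6,0],"hand": -1},{"dr": [0,0,0],"slide": [0.03,-0.6,0],"hand": -1},{"dr": [0,0,0],"slide": [0.03,-0.6,0],"hand": -1},{"dr": [0,0,0],"slide": [0.03,-0.6,0],"hand": -1},{"dr": [0,0,0],"slide": [0.02,-0.5,0],"hand": -1},{"dr": [0,0,0],"slide": [0,0,0],"hand": -1}]}}

```text
clock: 25.75
tool_pos: [498.8, -327.4, 298.0]
tcp_rot: [-0.012, 0.107, 0.994, -0.002]
contact_force: [-0.2, -0.5, -5.4]
width: 0.531
```

```bash
python3 - <<'E'
from h import *
rep();go(513,-319,230,78)
E
```

```text
t 25.75 pos [ 498.8 -327.4  298. ] yaz 77.77 z [-0.024 -0.001 -1.   ] q [ 0.2   0.52  0.42  1.78 -0.24  0.91  2.08] F [-0.2 -0.5 -5.4] w 0.531
rot units [-0.06 -0.23 -0.04] slide units (final axes) [-0.2   0.19  1.13] (cur axes) [-0.23  0.19  1.13]
```

Call:
{"api": "jog_arm", "payload": {"plan": [{"dr": [-0.06,-0.23,-0.04],"slide": [-0.22,0.19,0],"hand": -1},{"dr": [0,0,0],"slide": [0,0,0.4],"hand": -1},{"dr": [0,0,0],"slide": [0,0,0.4],"hand": -1},{"dr": [0,0,0],"slide": [0,0,0.2],"hand": -1},{"dr": [0,0,0],"slide": [0,0,0],"hand": -1}]}}

```text
clock: 26.38
tool_pos: [517.3, -314.7, 234.8]
tcp_rot: [0.002, 0.101, 0.995, 0.002]
contact_force: [0.4, -0.6, -4.9]
width: 0.535
```

```bash
python3 - <<'E'
from h import *
rep();go(513,-319,207,78)
c=vision.camera("scene"); cv2.imwrite("pics/c13.png",cv2.resize(c["img"][80:230,90:270],None,fx=4,fy=4))
c=vision.camera("wrist"); cv2.imwrite("pics/w13.png",c["img"])
E
```

```text
t 26.38 pos [ 517.3 -314.7  234.8] yaz 78.42 z [ 0.004  0.003 -1.   ] q [ 0.21  0.61  0.37  1.82 -0.31  0.77  2.11] F [ 0.4 -0.6 -4.9] w 0.535
rot units [0.04 0.03 0.07] slide units (final axes) [ 0.05 -0.09  0.46] (cur axes) [ 0.06 -0.09  0.46]
```

View pics/c13.png

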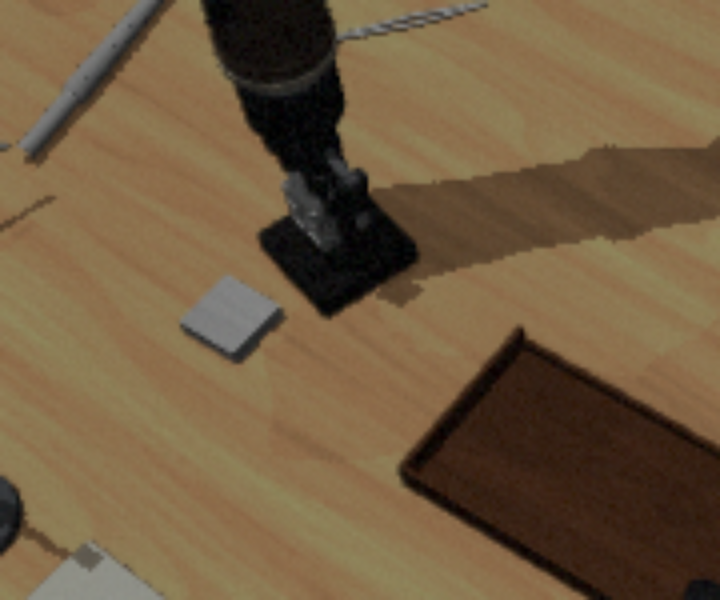

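View pics/w13.png

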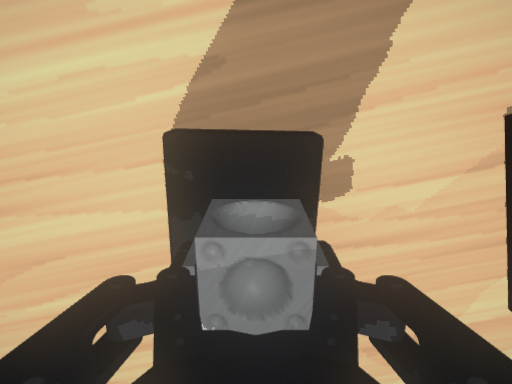

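The wrist view shows the block square to the pad: the pad's front edge runs (165,130)–(322,132), and its centre line is about 11 px left of the block, which matches the residual. I'll check the pad edges from depth, then lower.

```bash
python3 - <<'E'
from fit import *
c=vision.camera("wrist"); W=cloud(c); s,p,R=pose()
P=W.reshape(-1,3); P=P[np.isfinite(P[:,0])]; k=(abs(P[:,2]-26)<4); P=P[k]
L=(P-np.array([513,-319,25]))@R.as_matrix()  # tool-aligned coords rel expected centre
k=(abs(L[:,0])<70)&(abs(L[:,1])<70); L=L[k]
print(len(L),np.percentile(L[:,0],[0.5,99.5]))
m=L[:,0]>25
print("front part y ext",np.percentile(L[m][:,1],[0.5,99.5]),"z",np.median(L[:,2]))
E
```

```text
12399 [-25.6  51.8]
front part y ext [-49.7  47.6] z -2.091280502375508
```

Call:
{"api": "jog_arm", "payload": {"plan": [{"dr": [0.04,0.03,0.07],"slide": [0.06,-0.09,0.1],"hand": -1},{"dr": [0,0,0],"slide": [0,0,0.2],"hand": -1},{"dr": [0,0,0],"slide": [0,0,0.12],"hand": -1},{"dr": [0,0,0],"slide": [0,0,0],"hand": -1}]}}

```text
clock: 27.02
tool_pos: [512.8, -321.1, 210.7]
tcp_rot: [0.002, 0.105, 0.994, -0.001]
contact_force: [-0.4, -0.2, -5.7]
width: 0.533
```

```bash
python3 - <<'E'
from h import *
rep();go(513,-319,203,78)
E
```

```text
t 27.02 pos [ 512.8 -321.1  210.7] yaz 77.91 z [ 0.004 -0.003 -1.   ] q [ 0.23  0.64  0.36  1.84 -0.32  0.72  2.12] F [-0.4 -0.2 -5.7] w 0.533
rot units [-0.02  0.05 -0.02] slide units (final axes) [0.   0.03 0.13] (cur axes) [0.   0.03 0.13]
```

Call:
{"api": "jog_arm", "payload": {"plan": [{"dr": [-0.02,0.05,0],"slide": [0,0.02,0.05],"hand": -1},{"dr": [0,0,0],"slide": [0,0,0.04],"hand": -1},{"dr": [0,0,0],"slide": [0,0,0.02],"hand": -1},{"dr": [0,0,0],"slide": [0,0,0],"hand": -1}]}}

```text
clock: 27.52
tool_pos: [513.4, -319.8, 203.8]
tcp_rot: [-0.0, 0.105, 0.994, 0.0]
contact_force: [0.5, 0.3, -6.2]
width: 0.528
```

Call:
{"api": "jog_arm", "payload": {"plan": [{"dr": [0,0,0],"slide": [0,0,0.02],"hand": -1},{"dr": [0,0,0],"slide": [0,0,0.015],"hand": -1},{"dr": [0,0,0],"slide": [0,0,0],"hand": -1}]}}

```text
clock: 27.9
tool_pos: [513.5, -319.9, 202.6]
tcp_rot: [0.0, 0.105, 0.994, 0.0]
contact_force: [-0.6, -0.1, -5.3]
width: 0.532
```

Call:
{"api": "jog_arm", "payload": {"plan": [{"dr": [0,0,0],"slide": [0,0,0.02],"hand": -1},{"dr": [0,0,0],"slide": [0,0,0],"hand": -1}]}}

```text
clock: 28.15
tool_pos: [513.4, -320.1, 202.6]
tcp_rot: [0.001, 0.105, 0.994, 0.0]
contact_force: [0.6, 0.8, -5.5]
width: 0.529
```

Call:
{"api": "jog_arm", "payload": {"plan": [{"dr": [0,0,0],"slide": [0,0,0.02],"hand": -1},{"dr": [0,0,0],"slide": [0,0,0],"hand": -1}]}}

```text
clock: 28.4
tool_pos: [513.4, -320.2, 202.5]
tcp_rot: [0.001, 0.105, 0.994, 0.0]
contact_force: [-0.5, 0.3, -6.4]
width: 0.534
```

Call:
{"api": "jog_arm", "payload": {"plan": [{"dr": [0,0,0],"slide": [0,0,0.035],"hand": -1},{"dr": [0,0,0],"slide": [0,0,0.02],"hand": -1}]}}

```text
clock: 28.65
tool_pos: [513.2, -320.4, 202.5]
tcp_rot: [0.002, 0.106, 0.994, 0.001]
contact_force: [-6.4, 3.5, 10.7]
width: 0.528
```

Call:
{"api": "jog_arm", "payload": {"plan": [{"dr": [0,0,0],"slide": [0,0,0.035],"hand": -1},{"dr": [0,0,0],"slide": [0,0,0.02],"hand": -1}]}}

```text
clock: 28.9
tool_pos: [513.0, -320.6, 202.5]
tcp_rot: [0.003, 0.106, 0.994, 0.002]
contact_force: [-4.4, 3.3, 9.0]
width: 0.532
```

Firm, gentle contact. Releasing slowly.

Call:
{"api": "jog_arm", "payload": {"plan": [{"dr": [0,0,0],"slide": [0,0,0],"hand": -1},{"dr": [0,0,0],"slide": [0,0,0],"hand": 1},{"dr": [0,0,0],"slide": [0,0,0],"hand": 1},{"dr": [0,0,0],"slide": [0,0,0],"hand": 1},{"dr": [0,0,0],"slide": [0,0,0],"hand": 1},{"dr": [0,0,0],"slide": [0,0,0],"hand": 1},{"dr": [0,0,0],"slide": [0,0,-0.3],"hand": 1},{"dr": [0,0,0],"slide": [0,0,-0.6],"hand": 1},{"dr": [0,0,0],"slide": [0,0,-0.7],"hand": 1},{"dr": [0,0,0],"slide": [0,0,-0.7],"hand": 1},{"dr": [0,0,0],"slide": [0,0,0],"hand": 1}]}}

```text
clock: 30.28
tool_pos: [512.5, -321.9, 349.7]
tcp_rot: [0.005, 0.106, 0.994, 0.0]
contact_force: [0.1, -0.3, -0.0]
width: 1.0
```

```bash
python3 - <<'E'
from fit import *
rep()
for n in ("scene","side"):
    c=vision.camera(n); W=cloud(c);X,Y,Z=W[...,0],W[...,1],W[...,2]
    k=(abs(X-513)<40)&(abs(Y+319)<40)&(abs(Z-71)<3); P=W[k]
    print(n,len(P),cv2.minAreaRect(P[:,:2].astype(np.float32)) if len(P)>5 else 0)
    # large & small pans on board
    b=c["img"].astype(int); red=(b[...,2]>b[...,1]+20)
    for nm,cx,cy,z in(("large",505,386,56),("small",508,265,62)):
        k=red&(np.hypot(X-cx,Y-cy)<50)&(abs(Z-z)<3.5); P=W[k]
        if len(P)>10: print(n,nm,circ(P))
        k=(X<cx-44)&(X>cx-130)&(abs(Y-cy)<45)&(Z>z-9)&(Z<z+30); P=W[k]
        if len(P)>10:
            u,s,v=np.linalg.svd(P[:,:2]-P[:,:2].mean(0)); d=-v[0]*np.sign(v[0][0]); print("  dir",np.degrees(np.arctan2(d[1],d[0]))%360,P.mean(0))
c=vision.camera("wrist");cv2.imwrite("pics/w14.png",c["img"])
E
```

```text
t 30.27 pos [ 512.5 -321.9  349.7] yaz 77.82 z [ 0. -0. -1.] q [ 0.2  0.5  0.4  1.7 -0.2  1.   2. ] F [ 0.1 -0.3 -0. ] w 1.0
scene 113 ((512.4117431640625, -318.4393310546875), (46.78379440307617, 45.21565246582031), 77.62651824951172)
scene large (array([505.3, 387.5]), np.float64(33.22337811178503), 87)
  dir 173.57026174737194 [427.1 395.6  66.8]
scene small (array([507.4, 265. ]), np.float64(27.81777119560611), 66)
  dir 186.5733151632297 [436.3 257.6  60.5]
side 84 ((515.3695678710938, -320.0400085449219), (53.79551696777344, 47.06907272338867), 77.76715087890625)
side large (array([505. , 387.4]), np.float64(33.35713588809409), 197)
  dir 174.30671561811903 [426.  395.7  67. ]
side small (array([507.8, 264.5]), np.float64(27.478896291395227), 129)
  dir 187.15809487819033 [436.8 257.4  60.3]
```

View pics/w14.png

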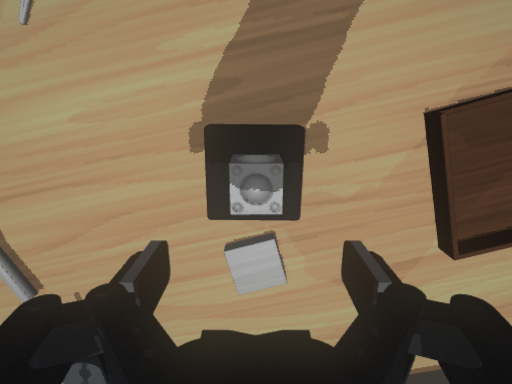

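The block stands at the middle of the pad, square to it: 512.4,-318.4 against the pad's ≈512.5,-318.5. Now back to the large pan.

```bash
python3 - <<'E'
from h import *
go(453.3,392.5,320,84.5)
E
```

```text
rot units [ 0.03  0.03 -1.16] slide units (final axes) [ 2.11 11.74  0.42] (cur axes) [ 3.46 11.41  0.45]
```

Call:
{"api": "jog_arm", "payload": {"plan": [{"dr": [0,0,-0.6],"slide": [0,0,0],"hand": 0},{"dr": [0,0,-0.56],"slide": [0,0,0],"hand": 0},{"dr": [0,0,0],"slide": [0.14,0.78,0],"hand": 0},{"dr": [0,0,0],"slide": [0.14,0.78,0],"hand": 0},{"dr": [0,0,0],"slide": [0.14,0.78,0],"hand": 0},{"dr": [0,0,0],"slide": [0.14,0.78,0],"hand": 0},{"dr": [0,0,0],"slide": [0.14,0.78,0],"hand": 0},{"dr": [0,0,0],"slide": [0.14,0.78,0],"hand": 0},{"dr": [0,0,0],"slide": [0.14,0.78,0],"hand": 0},{"dr": [0,0,0],"slide": [0.14,0.78,0],"hand": 0},{"dr": [0,0,0],"slide": [0.14,0.78,0],"hand": 0},{"dr": [0,0,0],"slide": [0.14,0.78,0],"hand": 0},{"dr": [0,0,0],"slide": [0.14,0.78,0],"hand": 0},{"dr": [0,0,0],"slide": [0.14,0.78,0],"hand": 0},{"dr": [0,0,0],"slide": [0.14,0.78,0],"hand": 0},{"dr": [0,0,0],"slide": [0.14,0.78,0],"hand": 0},{"dr": [0,0,0],"slide": [0.1,0.6,0],"hand": 0},{"dr": [0,0,0],"slide": [0,0,0],"hand": 0}]}}

```text
clock: 32.67
tool_pos: [442.3, 401.4, 325.3]
tcp_rot: [-0.018, 0.047, 0.999, -0.005]
contact_force: [0.8, -0.8, -0.5]
width: 0.499
```

```bash
python3 - <<'E'
from h import *
rep();go(453.3,392.5,245,84.5)
E
```

```text
t 32.67 pos [442.3 401.4 325.3] yaz 84.64 z [-0.036 -0.008 -0.999] q [-0.96  0.48  0.21  1.74 -0.14  0.97  0.78] F [ 0.8 -0.8 -0.5] w 0.499
rot units [-0.11 -0.35  0.02] slide units (final axes) [-0.2  -0.13  1.34] (cur axes) [-0.24 -0.12  1.33]
```

Call:
{"api": "jog_arm", "payload": {"plan": [{"dr": [-0.11,-0.35,0.02],"slide": [-0.24,-0.12,0.2],"hand": 0},{"dr": [0,0,0],"slide": [0,0,0.5],"hand": 0},{"dr": [0,0,0],"slide": [0,0,0.4],"hand": 0},{"dr": [0,0,0],"slide": [0,0,0],"hand": 0}]}}

```text
clock: 33.17
tool_pos: [455.4, 388.3, 253.5]
tcp_rot: [-0.002, 0.049, 0.999, -0.004]
contact_force: [-0.0, -0.3, 0.6]
width: 0.499
```

```bash
python3 - <<'E'
from h import *
rep();go(453.3,392.5,213,84.5)
c=vision.camera("wrist");cv2.imwrite("pics/w15.png",c["img"])
E
```

```text
t 33.17 pos [455.4 388.3 253.5] yaz 84.4 z [-0.003 -0.007 -1.   ] q [-0.94  0.56  0.2   1.81 -0.14  0.8   0.81] F [-0.  -0.3  0.6] w 0.499
rot units [-0.08 -0.03 -0.02] slide units (final axes) [0.04 0.07 0.67] (cur axes) [0.04 0.07 0.67]
```

View pics/w15.png

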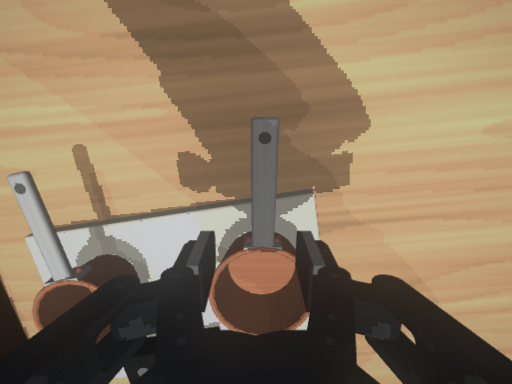

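The handle at px 264 lies between the jaws. Descend, grip and lift.

Call:
{"api": "jog_arm", "payload": {"plan": [{"dr": [-0.08,-0.03,0],"slide": [0.04,0.07,0.2],"hand": 0},{"dr": [0,0,0],"slide": [0,0,0.27],"hand": 0},{"dr": [0,0,0],"slide": [0,0,0.2],"hand": 0},{"dr": [0,0,0],"slide": [0,0,0],"hand": 0},{"dr": [0,0,0],"slide": [0,0,0],"hand": -1},{"dr": [0,0,0],"slide": [0,0,0],"hand": -1},{"dr": [0,0,0],"slide": [0,0,0],"hand": -1},{"dr": [0,0,0],"slide": [0,0,0],"hand": -1},{"dr": [0,0,0],"slide": [0,0,0],"hand": -1},{"dr": [0,0,0],"slide": [0,0,0],"hand": -1}]}}

```text
clock: 34.48
tool_pos: [454.3, 393.4, 214.0]
tcp_rot: [0.002, 0.049, 0.999, 0.002]
contact_force: [0.0, -0.5, -1.6]
width: 0.147
```

```bash
python3 - <<'E'
from h import *
rep()
E
```

```text
t 34.48 pos [454.3 393.4 214. ] yaz 84.37 z [ 0.004  0.004 -1.   ] q [-0.93  0.61  0.18  1.83 -0.16  0.71  0.82] F [ 0.  -0.5 -1.6] w 0.147
```

Call:
{"api": "jog_arm", "payload": {"plan": [{"dr": [0,0,0],"slide": [0,0,-0.15],"hand": -1},{"dr": [0,0,0],"slide": [0,0,-0.3],"hand": -1},{"dr": [0,0,0],"slide": [0,0,-0.5],"hand": -1},{"dr": [0,0,0],"slide": [0,0,-0.5],"hand": -1},{"dr": [0,0,0],"slide": [0,0,-0.5],"hand": -1},{"dr": [0,0,0],"slide": [0,0,0],"hand": -1}]}}

```text
clock: 35.22
tool_pos: [454.1, 392.8, 340.5]
tcp_rot: [0.003, 0.049, 0.999, 0.004]
contact_force: [0.3, -0.5, -1.5]
width: 0.146
```

```bash
python3 - <<'E'
from h import *
rep(); go(506,10,300,90)
E
```

```text
t 35.23 pos [454.1 392.8 340.5] yaz 84.35 z [ 0.006  0.007 -1.   ] q [-0.96  0.45  0.22  1.73 -0.12  0.96  0.78] F [ 0.3 -0.5 -1.5] w 0.146
rot units [ 0.07  0.06 -0.99] slide units (final axes) [-0.86 -6.38  0.68] (cur axes) [-1.49 -6.27  0.64]
```

Call:
{"api": "jog_arm", "payload": {"plan": [{"dr": [0.07,0.06,-0.99],"slide": [0,0,0],"hand": -1},{"dr": [0,0,0],"slide": [-0.05,-0.35,0],"hand": -1},{"dr": [0,0,0],"slide": [-0.1,-0.7,0],"hand": -1},{"dr": [0,0,0],"slide": [-0.1,-0.7,0],"hand": -1},{"dr": [0,0,0],"slide": [-0.1,-0.7,0],"hand": -1},{"dr": [0,0,0],"slide": [-0.1,-0.7,0],"hand": -1},{"dr": [0,0,0],"slide": [-0.1,-0.7,0],"hand": -1},{"dr": [0,0,0],"slide": [-0.1,-0.7,0],"hand": -1},{"dr": [0,0,0],"slide": [-0.1,-0.7,0],"hand": -1},{"dr": [0,0,0],"slide": [-0.1,-0.7,0],"hand": -1},{"dr": [0,0,0],"slide": [-0.03,-0.3,0],"hand": -1},{"dr": [0,0,0],"slide": [0,0,0],"hand": -1}]}}

```text
clock: 36.72
tool_pos: [500.0, -7.8, 337.1]
tcp_rot: [-0.004, 0.012, 1.0, -0.003]
contact_force: [0.2, 0.2, -1.2]
width: 0.143
```

```bash
python3 - <<'E'
from h import *
rep();go(506,10,240,90)
E
```

```text
t 36.73 pos [500.   -7.8 337.1] yaz 88.6 z [-0.007 -0.005 -1.   ] q [-0.34  0.31  0.32  1.98 -0.12  0.88  1.58] F [ 0.2  0.2 -1.2] w 0.143
rot units [-0.05 -0.07 -0.24] slide units (final axes) [-0.1   0.3   1.62] (cur axes) [-0.11  0.31  1.62]
```

Call:
{"api": "jog_arm", "payload": {"plan": [{"dr": [-0.05,-0.07,-0.24],"slide": [-0.1,0.3,0],"hand": -1},{"dr": [0,0,0],"slide": [0,0,0.5],"hand": -1},{"dr": [0,0,0],"slide": [0,0,0.6],"hand": -1},{"dr": [0,0,0],"slide": [0,0,0.4],"hand": -1},{"dr": [0,0,0],"slide": [0,0,0],"hand": -1}]}}

```text
clock: 37.35
tool_pos: [506.9, 20.5, 244.5]
tcp_rot: [0.001, -0.005, 1.0, 0.003]
contact_force: [-0.2, 0.0, -1.1]
width: 0.147
```

```bash
python3 - <<'E'
from h import *
rep();go(506,10,209,90)
c=vision.camera("wrist");cv2.imwrite("pics/w16.png",c["img"])
c=vision.camera("side"); cv2.imwrite("pics/s16.png",cv2.resize(c["img"][100:300,130:330],None,fx=3,fy=3))
E
```

```text
t 37.35 pos [506.9  20.5 244.5] yaz 90.61 z [ 0.002  0.005 -1.   ] q [-0.34  0.45  0.25  2.05 -0.19  0.66  1.63] F [-0.2  0.  -1.1] w 0.147
rot units [0.05 0.02 0.11] slide units (final axes) [ 0.02 -0.18  0.59] (cur axes) [ 0.02 -0.18  0.59]
```

View pics/s16.png

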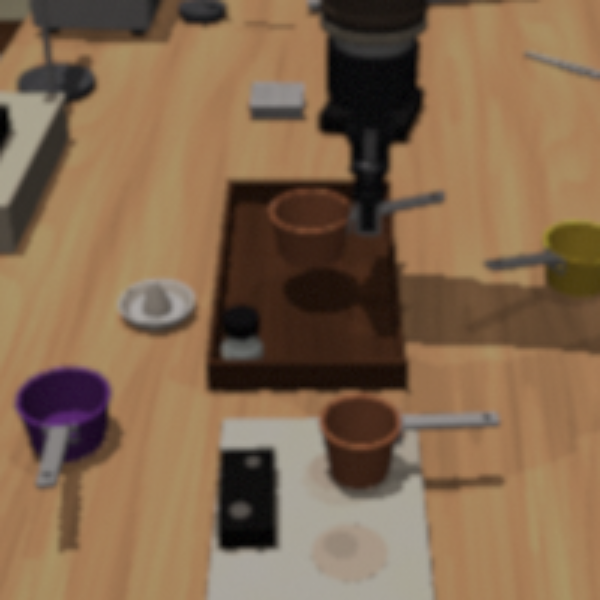

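The large pan is over the middle of the tray, clear of everything. Lowering.

Call:
{"api": "jog_arm", "payload": {"plan": [{"dr": [0.05,0.02,0.11],"slide": [0.02,-0.16,0],"hand": -1},{"dr": [0,0,0],"slide": [0,0,0.2],"hand": -1},{"dr": [0,0,0],"slide": [0,0,0.2],"hand": -1},{"dr": [0,0,0],"slide": [0,0,0.14],"hand": -1},{"dr": [0,0,0],"slide": [0,0,0],"hand": -1}]}}

```text
clock: 38.08
tool_pos: [507.7, 10.2, 213.7]
tcp_rot: [0.003, 0.001, 1.0, 0.0]
contact_force: [-0.8, 0.4, -2.0]
width: 0.142
```

```bash
python3 - <<'E'
from h import *
rep();go(506,10,206,90)
E
```

```text
t 38.08 pos [507.7  10.2 213.7] yaz 89.92 z [ 0.007  0.001 -1.   ] q [-0.3   0.51  0.24  2.07 -0.21  0.58  1.65] F [-0.8  0.4 -2. ] w 0.142
rot units [ 0.01  0.07 -0.01] slide units (final axes) [ 0.03 -0.    0.13] (cur axes) [ 0.03 -0.    0.13]
```

Call:
{"api": "jog_arm", "payload": {"plan": [{"dr": [0.01,0.07,0],"slide": [0,0,0.07],"hand": -1},{"dr": [0,0,0],"slide": [0,0,0.04],"hand": -1},{"dr": [0,0,0],"slide": [0,0,0.03],"hand": -1},{"dr": [0,0,0],"slide": [0,0,0],"hand": -1}]}}

```text
clock: 38.58
tool_pos: [507.9, 10.2, 205.5]
tcp_rot: [-0.0, 0.001, 1.0, 0.0]
contact_force: [-0.9, 0.5, -0.3]
width: 0.144
```

Call:
{"api": "jog_arm", "payload": {"plan": [{"dr": [0,0,0],"slide": [0,0,0.03],"hand": -1},{"dr": [0,0,0],"slide": [0,0,0.01],"hand": -1}]}}

```text
clock: 38.83
tool_pos: [507.4, 10.1, 205.1]
tcp_rot: [-0.0, 0.001, 1.0, 0.001]
contact_force: [-2.2, 0.4, 9.7]
width: 0.144
```

Contact. I'll release, lift and take a look from above.

Call:
{"api": "jog_arm", "payload": {"plan": [{"dr": [0,0,0],"slide": [0,0,0],"hand": -1},{"dr": [0,0,0],"slide": [0,0,0],"hand": 0},{"dr": [0,0,0],"slide": [0,0,0],"hand": 0},{"dr": [0,0,0],"slide": [0,0,0],"hand": 0},{"dr": [0,0,0],"slide": [0,0,-0.3],"hand": 0},{"dr": [0,0,0],"slide": [0,0,-0.7],"hand": 0},{"dr": [0,0,0],"slide": [0,0,-0.7],"hand": 0},{"dr": [0,0,0],"slide": [0,0,-0.7],"hand": 0},{"dr": [0,0,0],"slide": [0.7,0,0],"hand": 0},{"dr": [0,0,0],"slide": [0,0,0],"hand": 0}]}}

```text
clock: 40.08
tool_pos: [464.7, 10.0, 353.4]
tcp_rot: [-0.0, 0.001, 1.0, 0.001]
contact_force: [0.3, -0.7, -1.2]
width: 0.502
```

```bash
cat > pans.py <<'E'
from fit import *
def pans(cx,cy,z,names=("wrist","scene","side"),hd=180):
    h=np.radians(hd); u=np.array([np.cos(h),np.sin(h)]); 
    for n in names:
        c=vision.camera(n); W=cloud(c);X,Y,Z=W[...,0],W[...,1],W[...,2]; b=c["img"].astype(int); red=(b[...,2]>b[...,1]+20)
        k=red&(np.hypot(X-cx,Y-cy)<50)&(abs(Z-z-(1.5 if n=="wrist" else 0))<3.5); P=W[k]
        if len(P)>10: 
            A=np.c_[P[:,:2]-[cx,cy],np.ones(len(P))]; pl=np.linalg.lstsq(A,P[:,2],rcond=None)[0]
            print(n,circ(P),"plane",pl.round(3))
        t=(X-cx)*u[0]+(Y-cy)*u[1]; s=-(X-cx)*u[1]+(Y-cy)*u[0]
        P=W[(t>44)&(t<125)&(abs(s)<30)&(Z>z-9)&(Z<z+30)]
        if len(P)>10:
            w=np.linalg.svd(P[:,:2]-P[:,:2].mean(0))[2][0]; w=w*np.sign(w@u); print("  dir",np.degrees(np.arctan2(w[1],w[0]))%360,P.mean(0),np.polyfit((P[:,:2]-[cx,cy])@w,P[:,2],1))
        cv2.imwrite(f"pics/last_{n}.png",c["img"])
E
python3 - <<'E'
from pans import *
rep();pans(559,10,48)
E
cp pics/last_wrist.png pics/w17.png
```

```text
t 40.08 pos [464.7  10.  353.4] yaz 89.89 z [-0.  0. -1.] q [-0.4  0.2  0.3  2.  -0.1  0.9  1.5] F [ 0.3 -0.7 -1.2] w 0.502
wrist (array([556.3,  10.4]), np.float64(33.28299329806066), 747) plane [-0.  0. 50.]
  dir 179.3879968577981 [475.7  11.5  62. ] [ 0.3 40.2]
scene (array([558.4,  11. ]), np.float64(33.614582460798836), 80) plane [-0.   0.  47.9]
  dir 179.11392448763857 [479.8  12.4  58.5] [ 0.3 37. ]
side (array([559.6,  10.1]), np.float64(33.764731416109036), 95) plane [-0.   0.  47.8]
  dir 179.22351965994042 [479.9  12.8  59.1] [ 0.3 37.7]
```

View pics/w17.png

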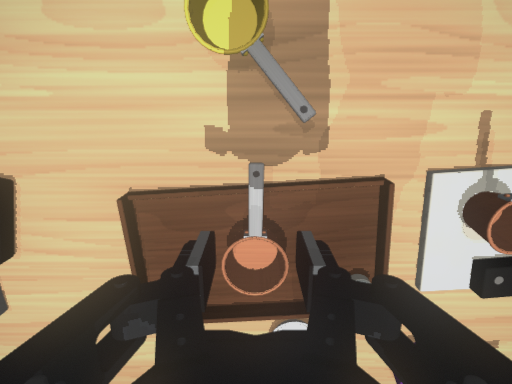

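The large pan sits level in the tray at (558.5,10.5), handle at 179°. Now the small pan.

```bash
python3 - <<'E'
from h import *
go(453,258,300,97)
E
```

```text
rot units [ 0.01  0.02 -1.24] slide units (final axes) [-0.26  4.13  0.89] (cur axes) [0.25 4.13 0.9 ]
```

Call:
{"api": "jog_arm", "payload": {"plan": [{"dr": [0,0,-0.7],"slide": [0,0,0],"hand": 0},{"dr": [0,0,-0.54],"slide": [0,0,0],"hand": 0},{"dr": [0,0,0],"slide": [-0.04,0.6,0],"hand": 0},{"dr": [0,0,0],"slide": [-0.04,0.7,0],"hand": 0},{"dr": [0,0,0],"slide": [-0.04,0.7,0],"hand": 0},{"dr": [0,0,0],"slide": [-0.04,0.7,0],"hand": 0},{"dr": [0,0,0],"slide": [-0.04,0.7,0],"hand": 0},{"dr": [0,0,0],"slide": [-0.04,0.5,0],"hand": 0},{"dr": [0,0,0],"slide": [0,0,0.5],"hand": 0},{"dr": [0,0,0],"slide": [0,0,0.3],"hand": 0},{"dr": [0,0,0],"slide": [0,0,0],"hand": 0}]}}

```text
clock: 41.6
tool_pos: [460.5, 254.5, 298.6]
tcp_rot: [0.0, -0.062, 0.998, -0.002]
contact_force: [0.2, -0.8, 0.4]
width: 0.5
```

```bash
python3 - <<'E'
from h import *
rep();go(453,258,250,97)
E
```

```text
t 41.6 pos [460.5 254.5 298.6] yaz 97.09 z [ 0.    -0.003 -1.   ] q [-0.74  0.4   0.17  1.95 -0.09  0.81  1.18] F [ 0.2 -0.8  0.4] w 0.5
rot units [-0.03 -0.    0.02] slide units (final axes) [0.12 0.07 0.81] (cur axes) [0.12 0.07 0.81]
```

Call:
{"api": "jog_arm", "payload": {"plan": [{"dr": [-0.03,0,0],"slide": [0.12,0.07,0.3],"hand": 0},{"dr": [0,0,0],"slide": [0,0,0.5],"hand": 0},{"dr": [0,0,0],"slide": [0,0,0],"hand": 0}]}}

```text
clock: 41.98
tool_pos: [454.8, 258.3, 250.9]
tcp_rot: [0.001, -0.061, 0.998, 0.0]
contact_force: [-0.8, -1.1, 0.1]
width: 0.497
```

```bash
python3 - <<'E'
from h import *
rep();go(453,258,213,97)
c=vision.camera("wrist");cv2.imwrite("pics/w18.png",c["img"])
E
```

```text
t 41.98 pos [454.8 258.3 250.9] yaz 97.01 z [ 0.002  0.001 -1.   ] q [-0.74  0.46  0.16  2.   -0.11  0.69  1.18] F [-0.8 -1.1  0.1] w 0.497
rot units [0.01 0.02 0.  ] slide units (final axes) [ 0.03 -0.    0.63] (cur axes) [ 0.03 -0.    0.63]
```

View pics/w18.png

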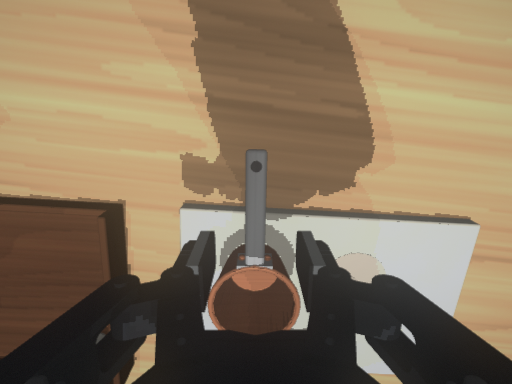

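The handle is centred at px 256. Grip and lift.

Call:
{"api": "jog_arm", "payload": {"plan": [{"dr": [0,0,0],"slide": [0.03,0,0.23],"hand": 0},{"dr": [0,0,0],"slide": [0,0,0.25],"hand": 0},{"dr": [0,0,0],"slide": [0,0,0.15],"hand": 0},{"dr": [0,0,0],"slide": [0,0,0],"hand": 0},{"dr": [0,0,0],"slide": [0,0,0],"hand": -1},{"dr": [0,0,0],"slide": [0,0,0],"hand": -1},{"dr": [0,0,0],"slide": [0,0,0],"hand": -1},{"dr": [0,0,0],"slide": [0,0,0],"hand": -1},{"dr": [0,0,0],"slide": [0,0,0],"hand": -1},{"dr": [0,0,0],"slide": [0,0,0],"hand": -1}]}}

```text
clock: 43.28
tool_pos: [455.1, 259.1, 214.9]
tcp_rot: [0.004, -0.061, 0.998, 0.002]
contact_force: [0.1, -1.0, -1.0]
width: 0.124
```

```bash
python3 - <<'E'
from h import *
rep()
E
```

```text
t 43.27 pos [455.1 259.1 214.9] yaz 96.98 z [ 0.007  0.005 -1.   ] q [-0.72  0.52  0.14  2.03 -0.12  0.6   1.19] F [ 0.1 -1.  -1. ] w 0.124
```

Call:
{"api": "jog_arm", "payload": {"plan": [{"dr": [0,0,0],"slide": [0,0,-0.15],"hand": -1},{"dr": [0,0,0],"slide": [0,0,-0.3],"hand": -1},{"dr": [0,0,0],"slide": [0,0,-0.5],"hand": -1},{"dr": [0,0,0],"slide": [0,0,-0.5],"hand": -1},{"dr": [0,0,0],"slide": [0,0,-0.5],"hand": -1},{"dr": [0,0,0],"slide": [0,0,0],"hand": -1}]}}

```text
clock: 44.02
tool_pos: [454.2, 258.1, 338.2]
tcp_rot: [0.004, -0.061, 0.998, 0.002]
contact_force: [-0.1, 0.0, -2.3]
width: 0.126
```

```bash
python3 - <<'E'
from h import *
rep(); a=np.radians(80); print(558.5+55*np.cos(a),10.5+55*np.sin(a)); go(558.5+55*np.cos(a),10.5+55*np.sin(a),320,-10)
E
```

```text
t 44.02 pos [454.2 258.1 338.2] yaz 96.95 z [ 0.008  0.005 -1.   ] q [-0.76  0.34  0.18  1.92 -0.08  0.88  1.15] F [-0.1  0.  -2.3] w 0.126
568.0506497716812 64.66442641567144
rot units [ 0.11  0.02 18.67] slide units (final axes) [-2.85  2.43  0.3 ] (cur axes) [-1.49 -3.43  0.3 ]
```

Call:
{"api": "jog_arm", "payload": {"plan": [{"dr": [0.05,0,0.5],"slide": [0,0,0],"hand": -1},{"dr": [0,0,1],"slide": [0,0,0],"hand": -1},{"dr": [0,0,1],"slide": [0,0,0],"hand": -1},{"dr": [0,0,1],"slide": [0,0,0],"hand": -1},{"dr": [0,0,1],"slide": [0,0,0],"hand": -1},{"dr": [0,0,1],"slide": [0,0,0],"hand": -1},{"dr": [0,0,1],"slide": [0,0,0],"hand": -1},{"dr": [0,0,1],"slide": [0,0,0],"hand": -1},{"dr": [0,0,1],"slide": [0,0,0],"hand": -1},{"dr": [0,0,1],"slide": [0,0,0],"hand": -1},{"dr": [0,0,1],"slide": [0,0,0],"hand": -1},{"dr": [0,0,1],"slide": [0,0,0],"hand": -1},{"dr": [0,0,1],"slide": [0,0,0],"hand": -1},{"dr": [0,0,1],"slide": [0,0,0],"hand": -1},{"dr": [0,0,1],"slide": [0,0,0],"hand": -1},{"dr": [0,0,1],"slide": [0,0,0],"hand": -1},{"dr": [0,0,1],"slide": [0,0,0],"hand": -1},{"dr": [0,0,1],"slide": [0,0,0],"hand": -1},{"dr": [0,0,1],"slide": [0,0,0],"hand": -1},{"dr": [0,0,0.2],"slide": [0,0,0],"hand": -1}]}}

```text
clock: 46.52
tool_pos: [447.7, 254.7, 328.0]
tcp_rot: [0.002, 0.787, 0.617, -0.007]
contact_force: [0.6, 0.0, -1.1]
width: 0.122
```

```bash
python3 - <<'E'
from h import *
rep(); go(568,64.7,300,-10)
E
```

```text
t 46.52 pos [447.7 254.7 328. ] yaz -13.77 z [-0.007 -0.012 -1.   ] q [-1.11  0.39  0.65  1.97 -0.29  0.89 -0.55] F [ 0.6  0.  -1.1] w 0.122
rot units [-0.05  0.13 -0.66] slide units (final axes) [-2.77  2.52  0.47] (cur axes) [-2.59  2.7   0.49]
```

Call:
{"api": "jog_arm", "payload": {"plan": [{"dr": [-0.05,0.13,-0.6],"slide": [0,0,0],"hand": -1},{"dr": [0,0,0],"slide": [-0.3,0.25,0],"hand": -1},{"dr": [0,0,0],"slide": [-0.5,0.45,0],"hand": -1},{"dr": [0,0,0],"slide": [-0.5,0.45,0],"hand": -1},{"dr": [0,0,0],"slide": [-0.5,0.45,0],"hand": -1},{"dr": [0,0,0],"slide": [-0.5,0.45,0],"hand": -1},{"dr": [0,0,0],"slide": [-0.4,0.4,0],"hand": -1},{"dr": [0,0,0],"slide": [0,0,0],"hand": -1}]}}

```text
clock: 47.52
tool_pos: [567.1, 65.2, 325.5]
tcp_rot: [0.0, 0.761, 0.648, -0.002]
contact_force: [0.6, 1.2, -0.8]
width: 0.125
```

```bash
python3 - <<'E'
from h import *
rep(); go(568,64.7,280,-10)
E
```

```text
t 47.52 pos [567.1  65.2 325.5] yaz -9.17 z [-0.003 -0.002 -1.   ] q [-0.65  0.48  0.63  1.84 -0.34  0.94 -0.03] F [ 0.6  1.2 -0.8] w 0.125
rot units [-0.02  0.03  0.15] slide units (final axes) [-0.01  0.02  0.76] (cur axes) [-0.    0.02  0.76]
```

Call:
{"api": "jog_arm", "payload": {"plan": [{"dr": [-0.02,0.03,0.15],"slide": [0,0.02,0.3],"hand": -1},{"dr": [0,0,0],"slide": [0,0,0.35],"hand": -1},{"dr": [0,0,0],"slide": [0,0,0.1],"hand": -1},{"dr": [0,0,0],"slide": [0,0,0],"hand": -1}]}}

```text
clock: 48.02
tool_pos: [567.2, 66.9, 278.9]
tcp_rot: [-0.001, 0.764, 0.645, -0.0]
contact_force: [0.4, -0.3, -0.0]
width: 0.122
```

```bash
python3 - <<'E'
from pans import *
rep(); 
for n in("scene","side"):
    c=vision.camera(n); W=cloud(c);X,Y,Z=W[...,0],W[...,1],W[...,2]; b=c["img"].astype(int); red=(b[...,2]>b[...,1]+20)
    k=red&(np.hypot(X-558.5,Y-10.5)<50)&(Z>95); P=W[k]; print(n,len(P),np.percentile(P[:,2],[5,50,90,99]))
    zt=np.percentile(P[:,2],97); P=P[P[:,2]>zt-5]; P=P[P[:,2]<zt+5]; A=np.c_[P[:,:2]-[558,10],np.ones(len(P))]
    print(circ(P),"plane",np.linalg.lstsq(A,P[:,2],rcond=None)[0].round(3))
    cv2.imwrite(f"pics/{n}19.png",cv2.resize(c["img"][130:260,160:340],None,fx=4,fy=4))
E
```

```text
t 48.02 pos [567.2  66.9 278.9] yaz -9.72 z [-0.  0. -1.] q [-0.6  0.5  0.6  1.9 -0.4  0.8 -0. ] F [ 0.4 -0.3 -0. ] w 0.122
scene 80 [ 96.8 120.2 127.4 509.5]
(array([560.1,  16.8]), np.float64(26.07734604920977), 18) plane [ -0.    0.  126.7]
side 70 [ 97.2 113.1 126.5 128.6]
(array([558.4,  19.1]), np.float64(27.555728949053567), 15) plane [ -0.   -0.  125.8]
```

View pics/side19.png

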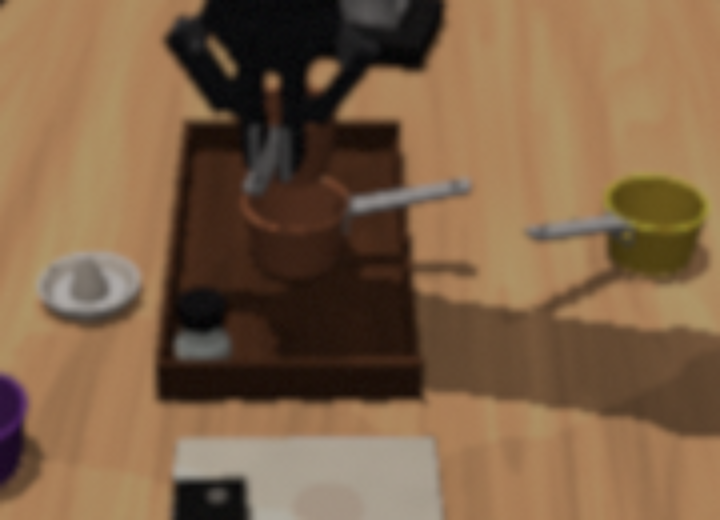

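View pics/scene19.png

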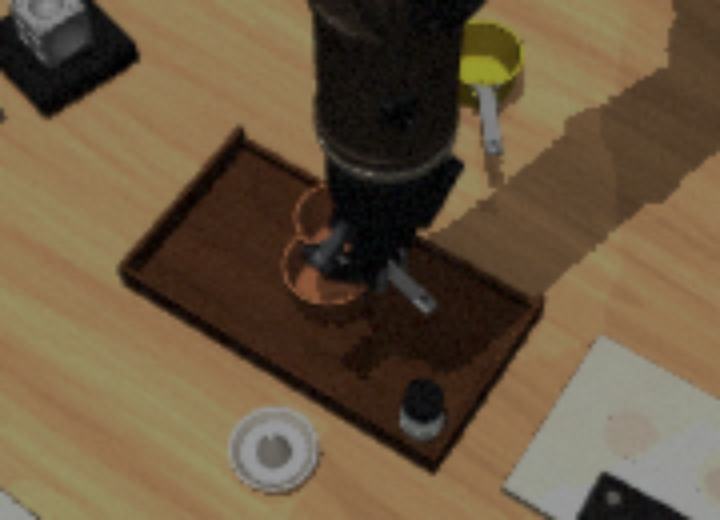

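```bash
python3 - <<'E'
from pans import *
from scipy.optimize import least_squares
for n in("scene","side"):
  for _ in range(3):
    c=vision.camera(n); W=cloud(c);X,Y,Z=W[...,0],W[...,1],W[...,2]; b=c["img"].astype(int); red=(b[...,2]>b[...,1]+20)
    k=red&(np.hypot(X-558,Y-14)<42)&(abs(Z-126.5)<3.5); P=W[k]
    f=lambda p:np.hypot(P[:,0]-p[0],P[:,1]-p[1])-27.6
    r=least_squares(f,[558,14],loss="soft_l1"); print(n,len(P),r.x,np.abs(r.fun).mean(),P[:,:2].min(0),P[:,:2].max(0))
rep()
E
```

```text
scene 35 [558.4  18.7] 1.0878558220859713 [540.9 -10.1] [586.1  43.6]
scene 35 [558.7  19.1] 1.226036641967495 [541.3  -9.7] [586.8  42.1]
scene 31 [558.7  19. ] 1.2297814276849175 [542.9  -9.7] [587.   42.4]
side 16 [560.7  17.9] 1.3063014981588545 [544.6 -13.2] [578.4  45.4]
side 16 [560.5  18.7] 0.7150074341172565 [544.6  -6.9] [578.1  44.7]
side 15 [558.9  17.8] 1.1021043020469 [532.7  -9.6] [578.4  43.3]
t 48.42 pos [567.6  66.5 279.4] yaz -9.78 z [-0.  0. -1.] q [-0.6  0.5  0.6  1.9 -0.4  0.8 -0. ] F [ 0.4  0.5 -0.8] w 0.124
```

```bash
python3 - <<'E'
from pans import *
c=vision.camera("wrist"); W=cloud(c); s,p,R=pose(); M=R.as_matrix()
L=(W.reshape(-1,3)-p)@M; L=L.reshape(W.shape)
k=(L[...,2]>140)&(L[...,2]<165)&(L[...,0]>15)&(abs(L[...,1])<15)
P=L[k]; print(len(P),np.percentile(P,[0.5,50,99.5],axis=0)); print(np.polyfit(P[:,0],P[:,1],1),np.polyfit(P[:,0],P[:,2],1))
cv2.imwrite("pics/w20.png",c["img"])
# side/scene: handle tip extents
for n in("scene","side"):
    c=vision.camera(n); W=cloud(c); L=((W.reshape(-1,3)-p)@M)
    k=(L[:,2]>140)&(L[:,2]<165)&(L[:,0]>15)&(L[:,0]<80)&(abs(L[:,1])<15); P=L[k]; print(n,len(P),np.percentile(P,[1,50,99],axis=0) if len(P) else "")
E
```

```text
2081 [[ 15.2  -5.8 149.9]
 [ 34.    0.1 151.5]
 [ 50.5   6.2 154.1]]
[ 0.  -0.3] [  0.  151.5]
scene 52 [[ 16.6  -5.3 149.9]
 [ 34.1   1.1 154.5]
 [ 49.9   6.5 158.9]]
side 47 [[ 16.1  -3.9 151.4]
 [ 37.4   1.  153.6]
 [ 49.8   7.7 157.7]]
```

View pics/w20.png

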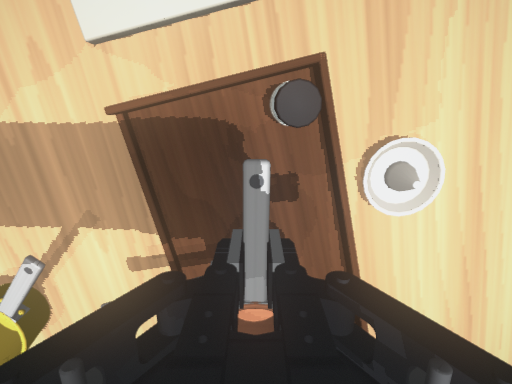

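The handle tip gives an axis-to-TCP distance of about 50 and the rim fit about 48, so the pan axis is now near (559,17.8). Shift about -7 in y, then lower.

```bash
python3 - <<'E'
from h import *
go(567,59.2,268,-10)
E
```

```text
rot units [-0.01 -0.02  0.04] slide units (final axes) [-0.12  0.01  0.19] (cur axes) [-0.12  0.01  0.19]
```

Call:
{"api": "jog_arm", "payload": {"plan": [{"dr": [0,0,0],"slide": [-0.12,0.01,0.1],"hand": -1},{"dr": [0,0,0],"slide": [0,0,0.1],"hand": -1},{"dr": [0,0,0],"slide": [0,0,0],"hand": -1}]}}

```text
clock: 48.95
tool_pos: [566.7, 58.5, 266.1]
tcp_rot: [-0.001, 0.765, 0.644, -0.0]
contact_force: [0.7, 0.1, -0.6]
width: 0.121
```

```bash
python3 - <<'E'
from pans import *
from scipy.optimize import least_squares
s,p,R=pose();M=R.as_matrix(); rep()
for n in("scene","side"):
    c=vision.camera(n); W=cloud(c);X,Y,Z=W[...,0],W[...,1],W[...,2]; b=c["img"].astype(int); red=(b[...,2]>b[...,1]+20)
    zr=p[2]-200.9+48
    for nm,z0,r0 in(("small",zr,27.6),("large",48,33.4)):
        k=red&(np.hypot(X-558,Y-10)<48)&(abs(Z-z0)<3.5); P=W[k]
        f=lambda q:np.hypot(P[:,0]-q[0],P[:,1]-q[1])-r0
        r=least_squares(f,[558,10],loss="soft_l1"); print(n,nm,len(P),r.x,np.abs(r.fun).mean())
E
```

```text
t 48.95 pos [566.7  58.5 266.1] yaz -9.81 z [-0.  0. -1.] q [-0.6  0.6  0.6  1.9 -0.4  0.8  0. ] F [ 0.7  0.1 -0.6] w 0.121
scene small 28 [558.2  10.5] 1.1610373983504052
scene large 39 [558.4  11.2] 1.112016942118351
side small 14 [557.6   9.4] 1.4651622571130265
side large 68 [559.6  10.4] 1.2351798708171575
```

The small and large axes agree within about 1 mm. Lowering in.

Call:
{"api": "jog_arm", "payload": {"plan": [{"dr": [0,0,0],"slide": [0,0,0.2],"hand": -1},{"dr": [0,0,0],"slide": [0,0,0.2],"hand": -1},{"dr": [0,0,0],"slide": [0,0,0.15],"hand": -1},{"dr": [0,0,0],"slide": [0,0,0],"hand": -1}]}}

```text
clock: 49.55
tool_pos: [566.7, 58.9, 230.8]
tcp_rot: [-0.001, 0.765, 0.644, -0.0]
contact_force: [0.7, 0.2, 0.2]
width: 0.123
```

```bash
python3 - <<'E'
from h import *
rep();go(566.7,58.8,214,-10)
E
```

```text
t 49.55 pos [566.7  58.9 230.8] yaz -9.77 z [-0.001  0.002 -1.   ] q [-0.57  0.6   0.54  1.92 -0.44  0.75  0.06] F [0.7 0.2 0.2] w 0.123
rot units [-0.02 -0.01  0.04] slide units (final axes) [-0.    0.    0.28] (cur axes) [-0.    0.    0.28]
```

Call:
{"api": "jog_arm", "payload": {"plan": [{"dr": [0,0,0],"slide": [0,0,0.12],"hand": -1},{"dr": [0,0,0],"slide": [0,0,0.1],"hand": -1},{"dr": [0,0,0],"slide": [0,0,0.06],"hand": -1},{"dr": [0,0,0],"slide": [0,0,0],"hand": -1}]}}

```text
clock: 50.05
tool_pos: [566.9, 58.9, 213.0]
tcp_rot: [-0.001, 0.765, 0.644, 0.0]
contact_force: [-0.7, 0.6, -0.4]
width: 0.12
```

Call:
{"api": "jog_arm", "payload": {"plan": [{"dr": [0,0,0],"slide": [0,0,0.03],"hand": -1},{"dr": [0,0,0],"slide": [0,0,0.02],"hand": -1}]}}

```text
clock: 50.3
tool_pos: [567.1, 59.2, 210.4]
tcp_rot: [-0.001, 0.765, 0.644, 0.001]
contact_force: [-1.3, 3.1, 5.5]
width: 0.119
```

Contact at 210.4, close to the expected seated height of 210.9. Release and retreat.

Call:
{"api": "jog_arm", "payload": {"plan": [{"dr": [0,0,0],"slide": [0,0,0],"hand": -1},{"dr": [0,0,0],"slide": [0,0,0],"hand": -0.2},{"dr": [0,0,0],"slide": [0,0,0],"hand": -0.2},{"dr": [0,0,0],"slide": [0,0,0],"hand": -0.2},{"dr": [0,0,0],"slide": [0,0,-0.3],"hand": -0.2},{"dr": [0,0,0],"slide": [0,0,-0.7],"hand": -0.2},{"dr": [0,0,0],"slide": [0,0,-0.8],"hand": -0.2},{"dr": [0,0,0],"slide": [0,0,-0.8],"hand": -0.2},{"dr": [0,0,0],"slide": [0.8,0,-0.3],"hand": -0.2},{"dr": [0,0,0],"slide": [0.8,0,0],"hand": -0.2},{"dr": [0,0,0],"slide": [0.8,0,0],"hand": -0.2},{"dr": [0,0,0],"slide": [0.8,0,0],"hand": -0.2},{"dr": [0,0,0],"slide": [0,0,0],"hand": -0.2}]}}

```text
clock: 51.92
tool_pos: [600.9, 250.3, 402.6]
tcp_rot: [0.001, 0.767, 0.642, 0.005]
contact_force: [-0.5, -0.7, -0.7]
width: 0.401
```

```bash
python3 - <<'E'
from pans import *
np.set_printoptions(precision=3,suppress=True)
rep(); print("small");pans(559,10.5,58,("scene","side"),80); print("large");pans(559,10.5,48,("scene","side"),180)
for n in("scene","side"):
    c=vision.camera(n); cv2.imwrite(f"pics/{n}21.png",cv2.resize(c["img"][110:300,110:370],None,fx=3,fy=3))
    W=cloud(c);X,Y,Z=W[...,0],W[...,1],W[...,2]
    k=(abs(X-513)<40)&(abs(Y+319)<40)&(abs(Z-71)<3); P=W[k]; print(n,"block",cv2.minAreaRect(P[:,:2].astype(np.float32)),np.median(P[:,2]))
    for t in("flat_block","flux_jar","charcoal","borax_dish"):
        print(t,[towld(c,d["position"]).round(0) for d in vision.find_in(t,n)[:1]])
E
```

```text
t 51.92 pos [600.9 250.3 402.6] yaz -10.13 z [ 0.009  0.005 -1.   ] q [-0.88  0.53  0.64  1.55 -0.33  1.17 -0.36] F [-0.5 -0.7 -0.7] w 0.401
small
scene (array([558.421,  11.763]), np.float64(27.268656466272677), 66) plane [-0.001  0.012 57.796]
  dir 63.19287846997352 [576.179  87.834  56.122] [-0.01  56.916]
side (array([559.406,  11.386]), np.float64(27.19573849613031), 70) plane [ 0.006  0.016 58.101]
  dir 63.754338527894035 [576.685  89.288  56.78 ] [-0.016 58.002]
large
scene (array([558.884,  11.043]), np.float64(33.20753307600109), 44) plane [-0.009  0.007 48.083]
  dir 179.19096058191582 [480.097  12.39   58.398] [ 0.281 36.235]
side (array([559.148,  15.49 ]), np.float64(30.186369044603207), 53) plane [ 0.01   0.012 48.335]
  dir 178.98388989904177 [479.935  12.775  59.095] [ 0.273 37.465]
scene block ((512.1505737304688, -317.32281494140625), (49.323875427246094, 46.1749382019043), 79.67605590820312) 70.53581334801557
flat_block [array([ 622., -334.,   22.])]
flux_jar []
charcoal [array([586., 312.,  30.])]
borax_dish [array([694.,  59.,   4.])]
side block ((515.018310546875, -318.281982421875), (52.29615783691406, 45.394317626953125), 77.024658203125) 71.33706924774378
flat_block [array([ 634., -326.,   18.])]
flux_jar [array([603., 141.,  47.])]
charcoal [array([585., 318.,  36.])]
borax_dish []
```

View pics/scene21.png

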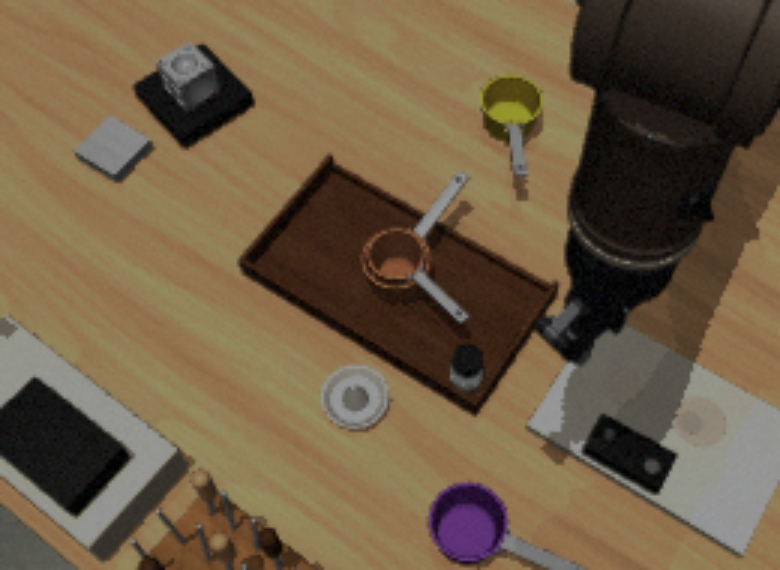

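View pics/side21.png

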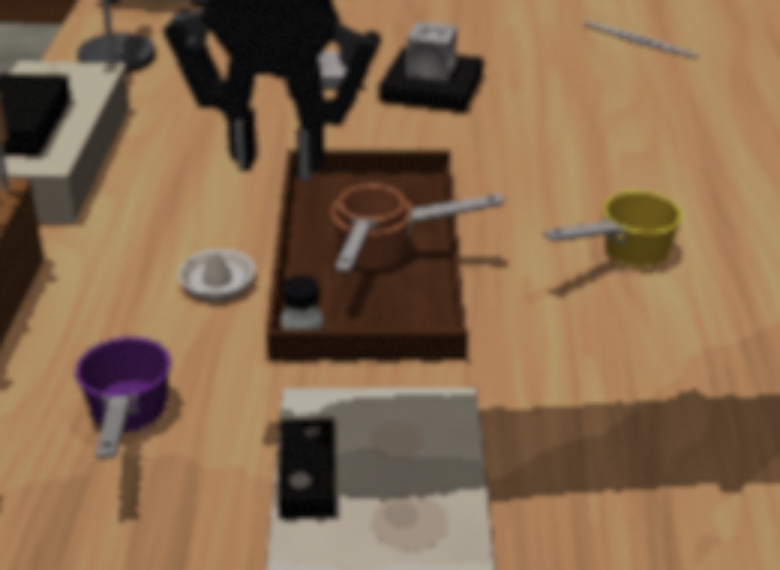

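The small pan's rim is at 58 (6+4+48), so it is fully seated. Its slope is within measurement noise, and the block and bystanders are in place. Handing in.

```bash
python3 - <<'E'
from plant import manip
print(manip.sign_off())
E
```

```text
the job is handed in; nothing more can be done
None
```

The job is done and handed in at about 52 s of the 141 s allowed. I set both pans on the board by their handles and brought the doming block to the pad. Then I put the large pan back in the tray with the small one nested inside it.

**Doming block:** It stands upright and square to the pad. Its centre is within about 3 mm of the pad's, and I let go only after the force showed it was resting there.

**Large pan:** It stands flat on the tray floor with its rim at 48 mm, handle towards the front.

**Small pan:** Its rim is at 58 mm, which is exactly the seated height. The rims measured level to about 1°, roughly the measuring noise. Its handle points about 100° away from the large pan's handle.

**Bystanders:** The flat block, jar, charcoal and borax dish are where they started, within the detectors' accuracy. One side-camera reading put the flat block about 10 mm off, but the scene camera and the picture showed it unmoved.

**Other checks that disagreed:**
- The last automatic fit of the small handle's direction read about 63°. The nearby jar probably skewed it, because the commanded angle was 80° and the pictures show the handles well apart.
- Before nesting, the grasp geometry and the camera fits disagreed by about 3 mm on where the small pan's axis was. I used the camera values, and it went in with no unexpected contact.

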